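# Free a locked centrifuge lid with the slotted release

## Robot

A 6-joint arm with a two-finger parallel gripper is mounted at the origin on the work surface. World frame = base frame: x ahead of the robot, y to its left, z up, the work surface at z = 0. Lengths are in m, angles in rad, forces in N, time in s.
With the tool pointing down it reaches from about 0.25 to 0.775 m from the base axis. Payload 4 kg.
Tool frame: the origin (TCP) lies midway between the tips of the shut fingers; the grasp point (between the pads) lies 19 mm behind it (robot.tcp_to_grasp is the distance from the TCP to the grasp point, in m); z points along the fingers, x is the direction in which the jaws open and shut, and the axes are right-handed (so a half turn about z gives the same grasp; the last joint's range is limited). The gripper opens to 94 mm and grips with 3 to 60 N. Pads are 16 mm wide; open, the fingers measure 119 mm over their backs; the gripper's body (75 mm by 177 mm) begins 78 mm behind the grasp point.
Start: joints at [-1.223, 0.087, 1.371, -0, 1.684, -0.103], TCP at [0.24, -0.495, 0.206] pointing down, gripper open.
Joint ranges: [-3.1, 3.1], [-0.76, 2.03], [0.27, 2.55], [-1.08, 4.22], [0.17, 2.65], [-2.57, 2.57]. Speed limits (rad/s): [2.79, 2.79, 3.14, 3.14, 3.14, 3.14].

## Interface

Orientations are given as [roll, pitch, yaw] about the fixed x, y, z axes, in that order (R = Rz(yaw) Ry(pitch) Rx(roll)).
In Python, from bench import get_obs, vision, robot gives the robot as it stands.
- The arm moves only by the tool servo_tool, never from a script. Its argument "targets" is text: rows parted by semicolons, each of 7 numbers parted by spaces: the opening, from 0 (shut) to 1 (fully open), then the shift along the tool's x, y, z as a fraction of full scale, then the turn, a rotation vector about the tool's x, y, z as a fraction of full scale. A call has 1 to 12 rows; each row is the pose to reach, as a shift and turn from the pose commanded when the call began, along the tool's axes at that moment, turning the shorter way round; what a row does not reach only later rows make up. Full scale, the value 1, is 0.25 m for a shift and pi rad for a turn. A row lasts 1/12 s, in which the tool goes at most 41.7 mm and 7.16 degrees, less where a joint would pass 70% of its speed; a pose out of reach is approached as far as the arm can. A call with a number of a shift or a turn outside -1 to 1 is refused whole. A call with a gripper value outside its range is refused whole. The fingers move at their own pace and stop on an object; the grip force is fixed at half the most. Time passes only in rows, so rows that repeat a pose let the fingers close. It gives the time, the measured TCP pose, the force and the opening at its end, in the units of the state.
- get_obs(): the state, without advancing time (a new reading comes with each control period).
- vision.snapshot(name): name is "scene" or "top" or "wrist"; returns a dict with "image" (384x512x3 uint8, red, green, blue), "mtx" (3x3 intrinsics, pixels), "k1" (the pictures are not rectified: a ray, as slopes to the right and down, at radius r is drawn at 1 + k1 r^2 times it, then the intrinsics apply), "world_from_camera" (4x4, takes a point from camera to world coordinates); the wrist camera has in their place "T_tool_cam" (4x4, takes a point from camera to tool coordinates, whose origin is the TCP and whose axes are the tool frame's). Camera axes: x right, y down, z forward; pixel columns grow to the right and rows downward; lengths in m; the calibration is good to about 2 mm. A picture is of the moment at which its call begins: read the wrist's pose just before it. There is no depth.
- robot.close_job(): hands the job in, once; it reports no verdict.
The state is a dict: "time": time; "joint_positions": joint angles; "qvel": joint speeds; "joint_torque": joint torques, N m; "tool_pos": TCP position; "ee_rot": TCP orientation; "wrist_force": force on the tool from outside, world axes, zero at the start; "wrist_torque": the same for the moment, N m; "width": finger opening in m.
Only numpy, scipy, OpenCV 4.12 (cv2) and the standard library are available. Lean on these libraries where they do the work, as an engineer would, in place of code of your own. Each camera call takes 0.05 s, during which the arm holds its last target.

## Task

The power is off and the centrifuge lid is locked. Take the flat screwdriver from its stand, seat its blade square in the slotted release on the sloping front panel, turn it about a quarter turn clockwise, keeping the blade in the slot, until the lid springs up, then stand the screwdriver back in its hole and swing the lid all the way open. Leave the bottle, the flask and the tube rack standing where they are.

Things in the scene. Friction and masses are not known exactly. Their poses are not given: they have to be found in the camera images.
- driver_grip (a point): Centre of the flat screwdriver's handle: grey plastic bar 66 mm long, 30 wide (x) by 24 thick (y: grip across these flats), with a round guard 36 wide, 6 thick at its lower end. Overall 147 mm, 0.14 kg. z runs from blade to handle end, x along the blade's width. This point is 33 mm below the handle end, 114 above the blade end. It first stands upright in the stand, blade down
- driver_tip (a point): Middle of the end of the screwdriver's steel blade, same axes. The blade is 14 mm wide (x), 3 thick (y), 16 long, on a shank 9 mm thick; blade and shank together reach 75 mm below the guard
- tool_stand: Plain aluminium tool stand fixed to the bench, 150 (x) by 60 (y) by 90 mm high; origin at the centre of its underside, z up. The screwdriver's hole is 45 mm from its middle towards -x; three short hex keys stand out 16 to 24 mm from its top, 75 to 107 mm from the hole towards +x
- stand_hole (a point): Centre of the mouth of the screwdriver's round hole in the top of the tool stand, 90 mm above the bench; 22 mm wide, 82 deep, rim chamfered 3 mm. The screwdriver stands in it with its guard resting on the top, the blade end 75 mm below the mouth
- centrifuge: White bench centrifuge, fixed. Origin: centre of its underside, z up, front towards -x. 220 wide (y), 300 deep (x -150 to 150), flat deck 140 high; its grey control panel slopes down 30 degrees from the deck edge (x -35) to the front face (x -150). A speed knob 38 wide, 16 high sits on the panel 62 mm to the +y side of the release; all else on it is flat
- release_slot (a point): Middle of the slot floor of the lid release: steel screw head 17.6 mm wide, slot right across it 5 wide, 6 deep, edges chamfered 1.2; round it a dark bezel 34 wide, opening 20 wide, 3 mm above the head, 11 above the panel. On the panel's middle line. z points straight out of the panel, 30 degrees from vertical; x along the slot; axes turn with the head; at 0 the slot runs up the slope
- release (a joint): Angle of the slotted release, rad: 0 locked (starts at 0 to 0.25), grows when turned clockwise as seen facing the panel (right-handed about -z of release_slot). The lid springs free at about 1.35; stop at 1.75. Needs about 0.1 N m, stays where it is left; the blade has some 0.3 rad of play in all, so a held driver must turn that much further
- lid (a joint): Angle of the centrifuge lid, rad: 0 shut and locked; springs up to about 0.2 by itself when freed; 1.45 fully open at its stop. Balanced: stays where it is left; about 1 to 3 N at the lip swings it
- lid_lip (a point): Middle of the front edge of the lid's grey grip lip: a ledge 120 mm wide (y), 8 thick, sticking out 26 mm in front of the lid and the deck edge, over the sloping panel. Lid's axes: x towards the hinge, z out of its top face. 204 mm from the hinge. The lid is 206 mm wide, 8 thick; a clear domed window rises up to 11 mm above its top
- lid_hinge (a point): Middle of the lid's hinge line, 146 mm above the bench, at x 142 of the centrifuge; the line runs along y; lid's axes. In the lid plane, 162 mm from the hinge: on the middle line a steel striker hangs 44 mm below the lid; 85 mm either side of the middle two spring pins push the lid up, standing at most 36 mm out of the deck
- bottle_mid (a point): Middle, half-way up, of the clear glass reagent bottle with blue cap, 70 mm wide and 140 high; a bystander
- flask_mid (a point): Point 50 mm above the bottom centre of the conical glass flask, 86 mm wide and 130 high; a bystander
- tube_rack_mid (a point): Point 40 mm above the bottom centre of the orange tube rack, 75 (x) by 150 (y) by 78 mm high with its tubes; a bystander
Mind the look-alikes: they are no part of the job. There is more than one size of the part that bears driver_grip; the job needs the middle-sized. What is shaped like the tool_stand but pink is not meant.

How it is judged:
By the outcome, as a careful person would: the job done as asked, in the order asked, and still so for the second after the job is handed in, with the robot touching nothing.
It also fails if it takes over 61 s, if anything falls off the work surface, if the arm or the gripper's body presses on something with over 40 N, if the wrist force passes 120 N, or if a joint passes its speed limit or range.

## Working session

There is one attempt and no reset: what is moved stays moved. The work goes in short steps, Python scripts to look and compute and a tool call to move; the robot and the scene stay as the last step left them, time stands still between calls to the robot, and variables do not carry over. Pictures are saved under pics/ and viewed, and the job is handed in when it is done.

Besides the shell and the picture viewer there is one more tool, called after "Call:" as name(argument=value, ...) on one line, values as JSON. servo_tool: Moves the arm, as the interface text tells. Its arguments: {"type":"object","properties":{"targets":{"type":"string"}},"required":["targets"]}

```bash
ls -la; mkdir -p pics
python3 - <<'E'
from bench import get_obs, vision, robot
import cv2
o=get_obs(); print(o)
for n in ("scene","top","wrist"):
    s=vision.snapshot(n); cv2.imwrite(f"pics/{n}0.png",s["image"][:,:,::-1])
    print(n,{k:v for k,v in s.items() if k!="image"})
print(robot.tcp_to_grasp, dir(robot))
E
```

```text
total 12
drwxr-xr-x  3 agent agent 4096 Dec  6 12:56 .
drwxr-xr-x 23 root  root  4096 Dec  6 12:56 ..
drwxr-xr-x  2 agent agent 4096 Dec  6 12:56 pics
{'time': 0.0, 'joint_positions': array([-1.22311564e+00,  8.79236420e-02,  1.37224008e+00, -2.18320165e-05,
        1.68360203e+00, -1.03065684e-01]), 'qvel': array([ 6.11235602e-05,  1.61655911e-03, -9.02339353e-04, -1.43333563e-03,
       -6.12829529e-04, -2.81033961e-04]), 'joint_torque': array([-1.14040071e-03, -3.40186858e+01, -3.02425611e+01,  7.16410694e-02,
        3.29927285e-02, -1.71984743e-04]), 'tool_pos': array([ 0.23941802, -0.49454408,  0.20432852]), 'ee_rot': array([-3.14139066e+00,  2.16379725e-03, -1.12005217e+00]), 'wrist_force': array([-0.75670509,  0.13230841, -0.38740425]), 'wrist_torque': array([ 0.00980056, -0.03161499, -0.05050824]), 'width': 0.09362803648947507}
scene {'mtx': array([[360.74247867,   0.        , 255.06966751],
       [  0.        , 360.74247867, 195.90712264],
       [  0.        ,   0.        ,   1.        ]]), 'k1': -0.07774325310435047, 'world_from_camera': array([[ 0.89195559,  0.3571168 ,
[... 1031 characters left out ...]
5111e-04,
         3.84248572e-04],
       [ 1.01063746e-04,  9.60112584e-01,  2.79613692e-01,
        -8.21086046e-02],
       [ 7.29712656e-04, -2.79613689e-01,  9.60112312e-01,
        -1.78993878e-01],
       [ 0.00000000e+00,  0.00000000e+00,  0.00000000e+00,
         1.00000000e+00]])}
0.0188 ['IKError', '__class__', '__delattr__', '__dict__', '__dir__', '__doc__', '__eq__', '__format__', '__ge__', '__getattribute__', '__getstate__', '__gt__', '__hash__', '__init__', '__init_subclass__', '__le__', '__lt__', '__module__', '__ne__', '__new__', '__reduce__', '__reduce_ex__', '__repr__', '__setattr__', '__sizeof__', '__str__', '__subclasshook__', '__weakref__', 'close_job', 'tcp_to_grasp']
```

View pics/scene0.png

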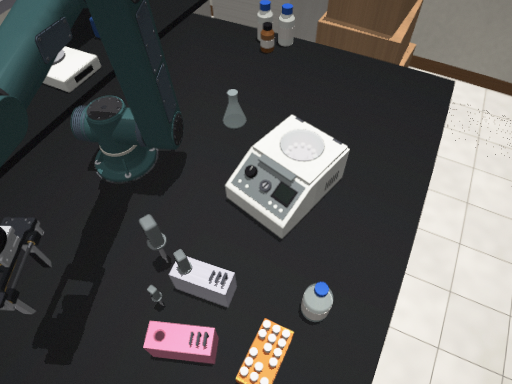

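View pics/top0.png

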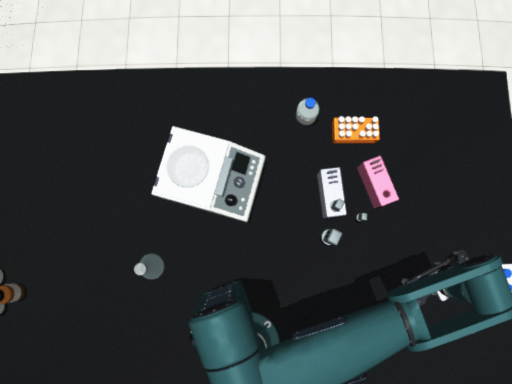

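View pics/wrist0.png

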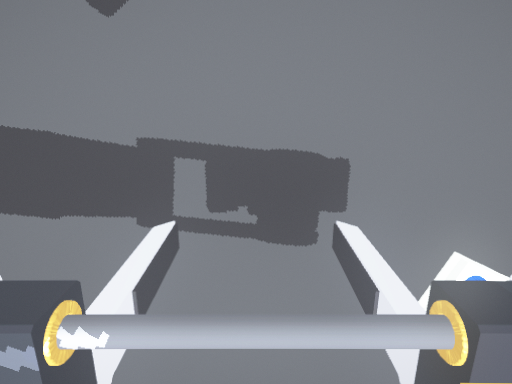

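Candidates for the driver (scene px / top px): the large one at (152,232)/(332,237), loose in front of the stand; the one in the silver stand at (182,262)/(338,205); the small one at (155,294)/(362,217). The pink stand at (180,342)/(378,182) is the decoy. By its description the middle-sized driver is the one in the silver stand, so I'll check that in a crop.

```bash
cat > h.py <<'E'
import numpy as np, cv2
from scipy.spatial.transform import Rotation as R
from bench import get_obs, vision, robot
def snap(n,save=None):
    o=get_obs(); s=vision.snapshot(n)
    if n=="wrist":
        T=np.eye(4);T[:3,:3]=R.from_euler('xyz',o['ee_rot']).as_matrix();T[:3,3]=o['tool_pos']
        s['world_from_camera']=T@s['T_tool_cam']
    if save: cv2.imwrite(f"pics/{save}.png",s["image"][:,:,::-1]); np.savez(f"pics/{save}.npz",**s)
    return s
def load(n): return dict(np.load(f"pics/{n}.npz"))
def dist(s): return np.array([float(s['k1']),0,0,0,0])
def ray(s,px):
    p=cv2.undistortPoints(np.array([[px]],float),s['mtx'],dist(s))[0,0]
    # model: drawn = ray*(1+k1 r^2) : same as opencv
    W=s['world_from_camera']; return W[:3,3],W[:3,:3]@np.array([p[0],p[1],1])
def onz(s,px,z):
    o,d=ray(s,px); return o+d*(z-o[2])/d[2]
def onplane(s,px,p0,n):
    o,d=ray(s,px); return o+d*(np.dot(np.array(p0)-o,n)/np.dot(d,n))
def proj(s,P):
    W=np.linalg.inv(s['world_from_camera']); P=np.atleast_2d(np.array(P,float))
    r,_=cv2.projectPoints(P@W[:3,:3].T+W[:3,3],np.zeros(3),np.zeros(3),s['mtx'],dist(s)); return r[:,0]
def tri(obs):
    A=np.zeros((3,3));b=np.zeros(3)
    for s,px in obs:
        o,d=ray(s,px);d=d/np.linalg.norm(d);M=np.eye(3)-np.outer(d,d);A+=M;b+=M@o
    return np.linalg.solve(A,b)
def crop(s,x0,y0,x1,y1,f,name,pts=None):
    im=s['image'][y0:y1,x0:x1,::-1].copy(); im=cv2.resize(im,None,fx=f,fy=f,interpolation=cv2.INTER_CUBIC)
    if pts is not None:
        for u,v in np.atleast_2d(pts): cv2.drawMarker(im,(int((u-x0+.5)*f),int((v-y0+.5)*f)),(0,0,255),cv2.MARKER_CROSS,9,1)
    cv2.imwrite(f"pics/{name}.png",im)
E
python3 - <<'E'
from h import *
s=snap("scene","S");t=snap("top","T")
crop(s,135,205,245,315,5,"c1"); crop(t,300,150,400,250,5,"c2")
crop(s,220,110,360,240,5,"c3"); crop(t,145,115,275,230,5,"c4")
E
```

```text
(no output)
```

View pics/c1.png

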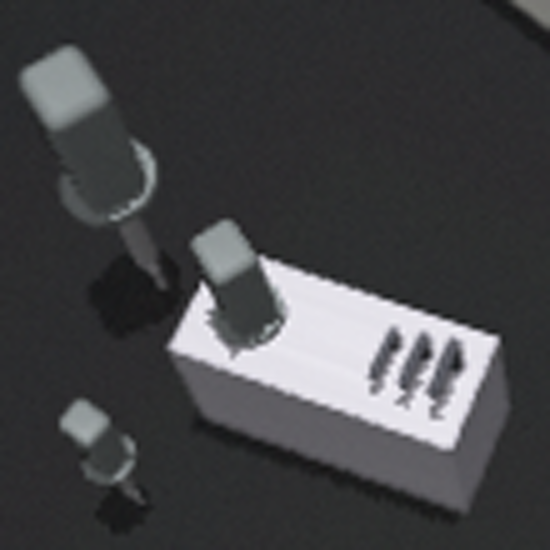

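View pics/c2.png

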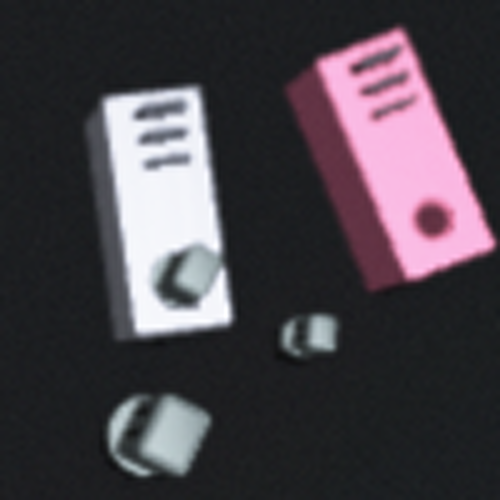

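View pics/c3.png

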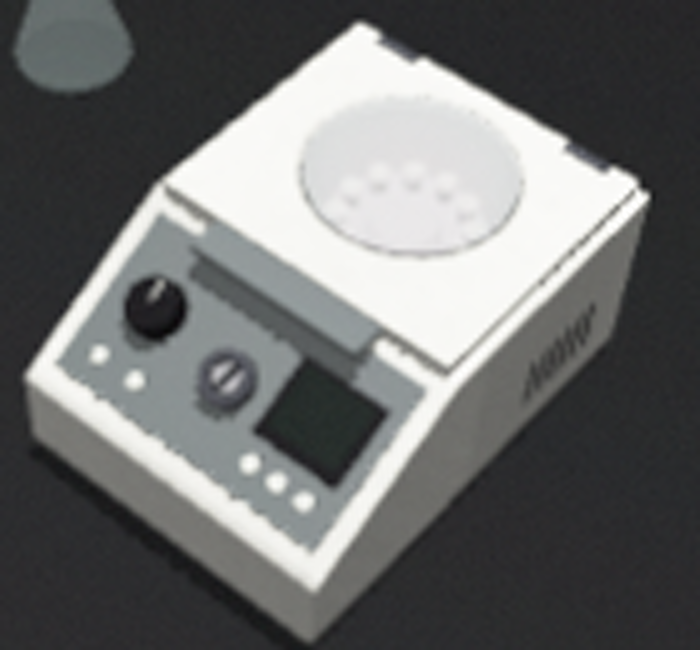

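View pics/c4.png

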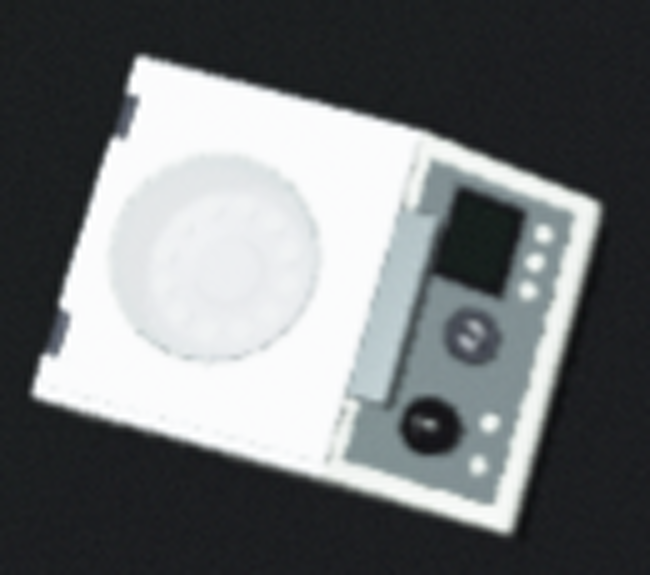

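The crop confirms it: the handle in the silver stand is the middle size, between the large one (upper left) and the small one (lower left). Now the positions.

Run:
```python
from h import *
s=load("S");t=load("T")
S1=lambda x,y:np.array([(x+.5)/5-.5+135,(y+.5)/5-.5+205])
T1=lambda x,y:np.array([(x+.5)/5-.5+300,(y+.5)/5-.5+150])
S2=lambda x,y:np.array([(x+.5)/5-.5+220,(y+.5)/5-.5+110])
T2=lambda x,y:np.array([(x+.5)/5-.5+145,(y+.5)/5-.5+115])
np.set_printoptions(precision=4,suppress=True)
cs=[onz(s,S1(*p),.09) for p in [(170,348),(268,256),(499,340),(452,450)]]
ct=[onz(t,T1(*p),.09) for p in [(134,335),(232,322),(200,86),(103,100)]]
print("stand S",np.array(cs)); print("T",np.array(ct))
for c in (cs,ct):
    c=np.array(c); m=c.mean(0)
    print("ctr",m,[np.linalg.norm(c[i]-c[(i+1)%4]) for i in range(4)])
print("handle top tri", tri([(s,S1(222,250)),(t,T1(199,268))]))
for nm,a,b in [("bezel",(227,377),(471,336)),("knob",(158,303),(431,424)),("screenA",(338,484),(504,294)),("lidcornerL",(163,185),(330,464)),("lidcornerR",(448,372),(416,135)),("lipL",(196,250),(357,398)),("lipR",(362,368),(385,402)),
 ("frontR",(316,588),(601,205)),("frontL",(28,378),(512,533)),("hingebackL",(362,24),(34,398)),("hingebackR",(648,195),(136,57)),
 ("rearhingeL",(398,47),(58,331)),("rearhingeR",(588,152),(126,114))]:
    print(nm,tri([(s,S2(*a)),(t,T2(*b))]))
```

```text
stand S [[ 0.4178 -0.3095  0.09  ]
 [ 0.4337 -0.2457  0.09  ]
 [ 0.5595 -0.2333  0.09  ]
 [ 0.5665 -0.2921  0.09  ]]
T [[ 0.4094 -0.2483  0.09  ]
 [ 0.4175 -0.3102  0.09  ]
 [ 0.5679 -0.2936  0.09  ]
 [ 0.5588 -0.2314  0.09  ]]
ctr [ 0.4944 -0.2702  0.09  ] [np.float64(0.06580763545055711), np.float64(0.12642754281969973), np.float64(0.05923640072121285), np.float64(0.14979519242245037)]
ctr [ 0.4884 -0.2709  0.09  ] [np.float64(0.06243594511389569), np.float64(0.15129068372686044), np.float64(0.06285704918100542), np.float64(0.15026568948133698)]
handle top tri [ 0.4443 -0.277   0.162 ]
bezel [0.5161 0.0256 0.1126]
knob [0.4605 0.0494 0.1217]
screenA [0.5702 0.0189 0.0446]
lidcornerL [0.4339 0.1078 0.1507]
lidcornerR [0.6335 0.0571 0.1484]
lipL [0.4706 0.0903 0.1327]
lipR [0.5223 0.1102 0.0176]
frontR [ 0.608  -0.055   0.0735]
frontL [0.3968 0.002  0.0706]
hingebackL [0.4766 0.2933 0.1409]
hingebackR [0.6873 0.2348 0.1409]
rearhingeL [0.5125 0.2739 0.1531]
rearhingeR [0.6469 0.2361 0.1566]
```

```bash
cat >> h.py <<'E'
np.set_printoptions(precision=4,suppress=True)
def pose():
    o=get_obs(); return o['tool_pos'],R.from_euler('xyz',o['ee_rot']),o
def go(p,Rt):
    "tool move from measured pose to target: shift/.25, rotvec/pi"
    q,Rc,o=pose(); sh=Rc.inv().apply(np.array(p)-q)/.25; rv=(Rc.inv()*Rt).as_rotvec()/np.pi
    print("shift",sh,"turn",rv,"rows>=",max(np.linalg.norm(sh)*.25/.0417,np.linalg.norm(rv)*180/7.16))
def down(yaw): return R.from_euler('xyz',[np.pi,0,yaw])
E
python3 - <<'E'
from h import *
s=load("S");t=load("T")
S1=lambda x,y:np.array([(x+.5)/5-.5+135,(y+.5)/5-.5+205])
T1=lambda x,y:np.array([(x+.5)/5-.5+300,(y+.5)/5-.5+150])
print("big top",tri([(s,S1(65,85)),(t,T1(175,435))]),"small top",tri([(s,S1(85,422)),(t,T1(322,332))]))
q=np.array([onz(t,T1(*p),.162) for p in [(178,265),(203,243),(221,264),(192,292)]]);print(q)
go([0.444,-0.277,0.27],down(-0.55))
E
```

```text
big top [ 0.3467 -0.2529  0.2001] small top [ 0.4102 -0.3631  0.1057]
[[ 0.4468 -0.2638  0.162 ]
 [ 0.4599 -0.279   0.162 ]
 [ 0.4474 -0.2895  0.162 ]
 [ 0.4307 -0.2718  0.162 ]]
shift [-0.4282 -1.1158 -0.2598] turn [-0.0001  0.0003 -0.1814] rows>= 7.332699089681639
```

Call:
servo_tool(targets="1 0 0 -0.2 0 0 0; 1 -0.2 -0.5 -0.26 0 0 -0.09; 1 -0.2 -0.5 -0.26 0 0 -0.09; 1 -0.2 -0.5 -0.26 0 0 -0.09; 1 -0.2 -0.5 -0.26 0 0 -0.09; 1 -0.2 -0.5 -0.26 0 0 -0.09")

```text
time: 0.75
tool_pos: [0.3323, -0.3939, 0.2718]
ee_rot: [-3.142, -0.002, -0.833]
wrist_force: [0.6, -0.7, -0.3]
width: 0.0937
```

Run:
```python
from h import *
go([0.444,-0.277,0.27],down(-0.55))
```

```text
shift [-0.0454 -0.6453  0.0071] turn [ 0.0001 -0.0008 -0.0901] rows>= 3.8787742608643336
```

Call:
servo_tool(targets="1 -0.045 -0.645 0 0 0 -0.09; 1 -0.045 -0.645 0 0 0 -0.09; 1 -0.045 -0.645 0 0 0 -0.09; 1 -0.045 -0.645 0 0 0 -0.09; 1 -0.045 -0.645 0 0 0 -0.09; 1 -0.045 -0.645 0 0 0 -0.09")

```text
time: 1.25
tool_pos: [0.4427, -0.2793, 0.2695]
ee_rot: [3.14, 0.002, -0.553]
wrist_force: [-1.0, -0.8, -0.3]
width: 0.0942
```

Run:
```python
from h import *
p,r,o=pose();print(p,o['ee_rot'],o['joint_positions'])
w=snap("wrist","W1")
```

```text
[ 0.4427 -0.2793  0.2695] [ 3.1405  0.0016 -0.5529] [-0.6703  0.0256  1.3098 -0.0013  1.8077 -0.1177]
```

View pics/W1.png

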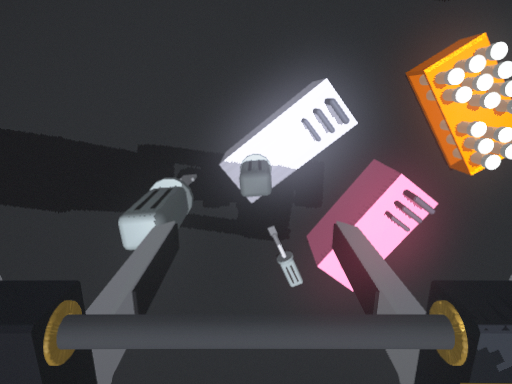

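Run:
```python
from h import *
w=load("W1"); crop(w,215,130,305,220,7,"c5",proj(w,[[.4437,-.2758,.09],[.444,-.277,.162],[.4437,-.2758,.162]]))
```

```text
(no output)
```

View pics/c5.png

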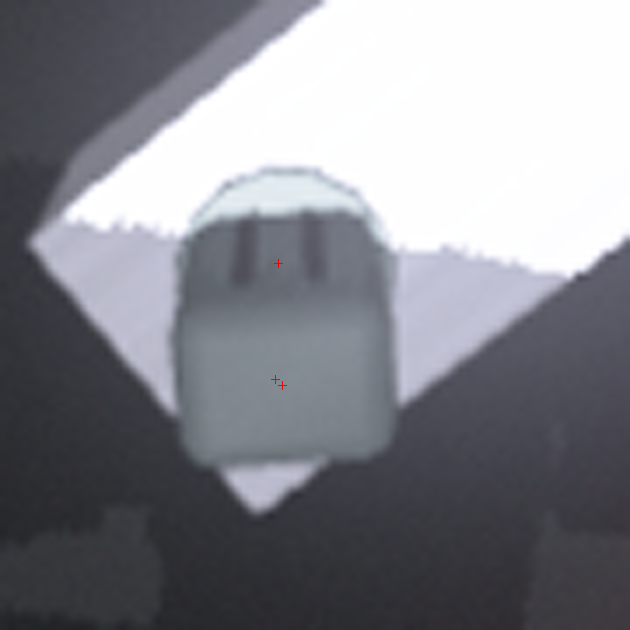

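The handle's top face has corners at crop (180,310), (395,305), (393,450) and (190,460). Its long side lies along the image x axis, so the jaws must turn about 90°.

Run:
```python
from h import *
w=load("W1")
f=lambda x,y:((x+.5)/7-.5+215,(y+.5)/7-.5+130)
c=np.array([onz(w,f(*p),.162) for p in [(180,310),(395,305),(393,450),(190,460)]])
print(c,c.mean(0)); d=c[1]-c[0]+c[2]-c[3]; print(np.arctan2(d[1],d[0]),np.linalg.norm(d)/2)
yaw=np.arctan2(d[1],d[0])-np.pi/2
go([*c.mean(0)[:2],.27],down(yaw))
```

```text
[[ 0.438  -0.2613  0.162 ]
 [ 0.4624 -0.2755  0.162 ]
 [ 0.4519 -0.2925  0.162 ]
 [ 0.428  -0.2794  0.162 ]] [ 0.4451 -0.2772  0.162 ]
-0.5148449151302423 0.02775432195324539
shift [ 0.0039 -0.0169 -0.0015] turn [0.0007 0.0001 0.4872] rows>= 12.2482062427109
```

Call:
servo_tool(targets="0.55 0.004 -0.017 0 0 0 0.487;0.55 0.004 -0.017 0 0 0 0.487;0.55 0.004 -0.017 0 0 0 0.487;0.55 0.004 -0.017 0 0 0 0.487;0.55 0.004 -0.017 0 0 0 0.487;0.55 0.004 -0.017 0 0 0 0.487;0.55 0.004 -0.017 0 0 0 0.487;0.55 0.004 -0.017 0 0 0 0.487;0.55 0.004 -0.017 0 0 0 0.487;0.55 0.004 -0.017 0 0 0 0.487;0.55 0.004 -0.017 0 0 0 0.487;0.55 0.004 -0.017 0 0 0 0.487")

```text
time: 2.3
tool_pos: [0.444, -0.2787, 0.2701]
ee_rot: [3.141, -0.001, -2.065]
wrist_force: [0.7, 0.9, -0.4]
width: 0.0518
```

Call:
servo_tool(targets="0.55 0 0 0.2 0 0 0.006;0.55 0 0 0.2 0 0 0.006;0.55 0 0 0.2 0 0 0.006")

```text
time: 2.55
tool_pos: [0.4424, -0.2764, 0.2157]
ee_rot: [3.132, 0.001, -2.076]
wrist_force: [0.5, 0.6, -0.5]
width: 0.052
```

Run:
```python
from h import *
p,r,o=pose();print(p,o['ee_rot'],o['joint_positions'],o['width'])
w=snap("wrist","W2")
print(proj(w,[[.4451,-.2772,.162],[.4437,-.2758,.09]]))
```

```text
[ 0.4424 -0.2764  0.2157] [ 3.1316  0.0009 -2.0758] [-0.6666  0.03    1.4109 -0.0007  1.7107  1.4091] 0.05201779157114112
[[254.9244 202.7763]
 [254.4816 180.4283]]
```

View pics/W2.png

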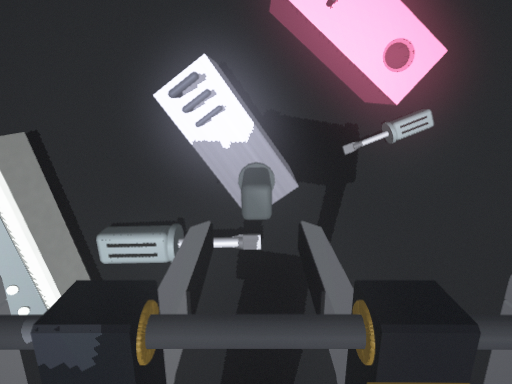

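Run:
```python
from h import *
w1=load("W1");w2=load("W2");s=load("S");t=load("T")
for n,o in [("bigend",[(w1,(135,232)),(w2,(100,244))]),("bigguard",[(w1,(180,193)),(w2,(174,243))]),("bigtip",[(w1,(196,179)),(w2,(260,242))]),("smallend",[(w1,(295,283)),(w2,(432,117))]),("smalltip",[(w1,(271,230)),(w2,(346,149))])]:
    P=tri(o);print(n,P,[proj(c,P)[0]-p for c,p in o],proj(s,P),proj(t,P))
```

```text
bigend [ 0.4654 -0.2428  0.3315] [array([118.6587, -30.8241]), array([ -1.0144, 172.4694])] [[181.875  205.0593]] [[338.6993 189.158 ]]
bigguard [ 0.4425 -0.238   0.2478] [array([ 40.4677, -21.3021]), array([18.3349, 51.3169])] [[181.2867 221.5349]] [[331.4599 201.2739]]
bigtip [ 0.3831 -0.2507  0.0966] [array([ 1.1912, -1.6825]), array([1.6848, 1.5571])] [[169.9725 248.0884]] [[327.6578 224.9532]]
smallend [ 0.3877 -0.4895 -0.0031] [array([-0.1314,  0.3137]), array([-0.4125, -0.2205])] [[125.6287 344.9038]] [[393.1073 224.4777]]
smalltip [ 0.4083 -0.3791  0.0226] [array([ 0.3603, -0.569 ]), array([0.656 , 0.5179])] [[155.668  306.4469]] [[362.5549 218.061 ]]
```

Run:
```python
from h import *
s=snap("scene","S2"); crop(s,60,170,260,320,4,"c6")
t=snap("top","T2"); crop(t,280,100,440,260,4,"c7")
```

```text
(no output)
```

View pics/c6.png

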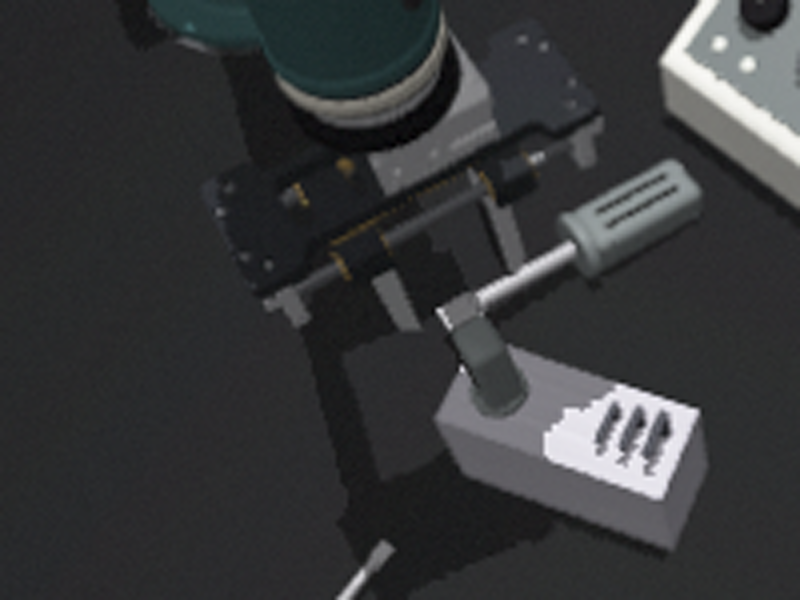

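View pics/c7.png

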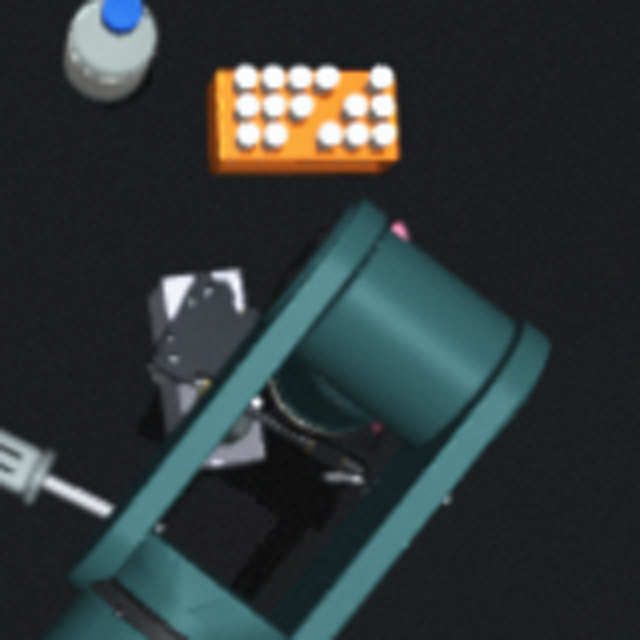

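The decoy drivers, which stood free, have toppled on their own: the big one now lies left of the stand and the small one in front of it. Neither is in the way. Descending to grasp.

Call:
servo_tool(targets="0.55 0 -0.008 0.1 0 0 0.003;0.55 0 -0.01 0.25 0 0 0.003;0.55 0 -0.01 0.35 0 0 0.003;0.55 0 -0.01 0.41 0 0 0.003;0.55 0 -0.01 0.415 0 0 0.003;0.55 0 -0.01 0.415 0 0 0.003;0.55 0 -0.01 0.415 0 0 0.003")

```text
time: 3.28
tool_pos: [0.4493, -0.2786, 0.1195]
ee_rot: [-3.137, -0.001, -2.083]
wrist_force: [-0.3, 0.5, 0.4]
width: 0.0517
```

Run:
```python
from h import *
p,r,o=pose();print(p,o['ee_rot'],o['width'])
w=snap("wrist","W3")
```

```text
[ 0.4493 -0.2786  0.1195] [-3.1369 -0.0008 -2.0827] 0.051738734645309495
```

View pics/W3.png

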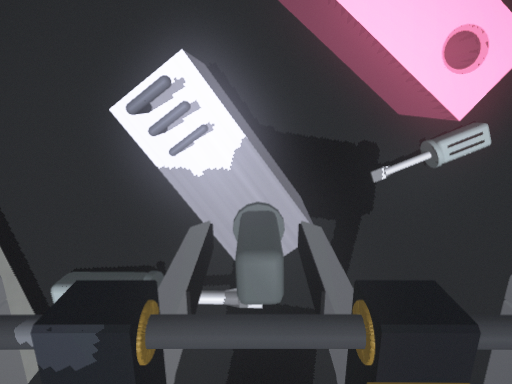

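Call:
servo_tool(targets="0.55 0 0 0.016 0 0 0;0 0 0 0.016 0 0 0;0 0 0 0.016 0 0 0;0 0 0 0.016 0 0 0;0 0 0 0.016 0 0 0;0 0 0 0.016 0 0 0;0 0 0 0.016 0 0 0;0 0 0 0.016 0 0 0")

```text
time: 4.0
tool_pos: [0.4478, -0.2777, 0.1129]
ee_rot: [-3.141, -0.001, -2.083]
wrist_force: [-0.2, -0.4, 1.2]
width: 0.0236
```

Run:
```python
from h import *
for _ in range(4):
    p,r,o=pose();print(p,o['ee_rot'],o['width'],o['joint_positions'])
```

```text
[ 0.4478 -0.2777  0.1129] [-3.1413 -0.0005 -2.0828] 0.023584721661237044 [-0.6623  0.0727  1.571  -0.0005  1.4975  1.4206]
[ 0.4478 -0.2777  0.1129] [-3.1413 -0.0005 -2.0828] 0.023584721661237044 [-0.6623  0.0727  1.571  -0.0005  1.4975  1.4206]
[ 0.4478 -0.2777  0.1129] [-3.1413 -0.0005 -2.0828] 0.023584721661237044 [-0.6623  0.0727  1.571  -0.0005  1.4975  1.4206]
[ 0.4478 -0.2777  0.1129] [-3.1413 -0.0005 -2.0828] 0.023584721661237044 [-0.6623  0.0727  1.571  -0.0005  1.4975  1.4206]
```

Call:
servo_tool(targets="0 0 0 -0.04 0 0 0;0 0 0 -0.12 0 0 0;0 0 0 -0.22 0 0 0;0 0 0 -0.32 0 0 0;0 0 0 -0.42 0 0 0;0 0 0 -0.52 0 0 0;0 0 0 -0.62 0 0 0;0 0 0 -0.68 0 0 0;0 0 0 -0.68 0 0 0")

```text
time: 4.75
tool_pos: [0.4492, -0.2781, 0.2877]
ee_rot: [-3.133, -0.001, -2.083]
wrist_force: [0.6, 0.4, 0.2]
width: 0.0239
```

Run:
```python
from h import *
p,r,o=pose();print(p,o['ee_rot'],o['width'],o['wrist_force'],o['joint_positions'])
w=snap("wrist","W4")
```

```text
[ 0.4492 -0.2781  0.2877] [-3.1332 -0.0008 -2.0825] 0.0239172096049885 [0.6061 0.3736 0.2227] [-0.662   0.0307  1.2687  0.0004  1.8338  1.4206]
```

View pics/W4.png

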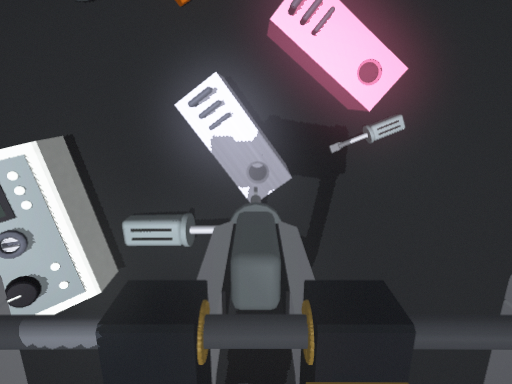

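Run:
```python
from h import *
w=load("W4"); crop(w,215,145,305,225,8,"c8")
```

```text
(no output)
```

View pics/c8.png

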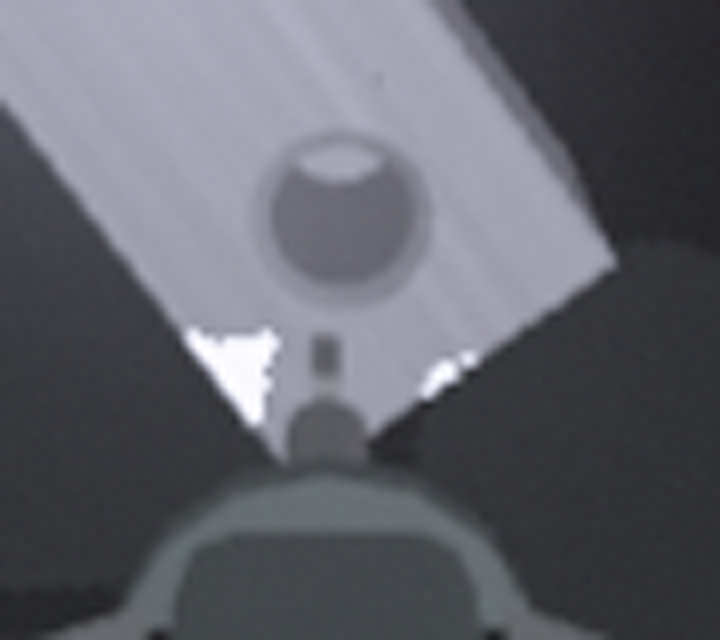

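```bash
cat >> h.py <<'E'
def toolpt(s,px,z):
    T=s['T_tool_cam'];p=cv2.undistortPoints(np.array([[px]],float),s['mtx'],dist(s))[0,0]
    d=T[:3,:3]@np.array([p[0],p[1],1]);o=T[:3,3];return o+d*(z-o[2])/d[2]
E
python3 - <<'E'
from h import *
w=load("W4");f=lambda x,y:((x+.5)/8-.5+215,(y+.5)/8-.5+145)
print("edge tip",toolpt(w,f(325,335),.098),"edge top",toolpt(w,f(325,378),.082), "guard L/R",toolpt(w,f(125,610),.023))
print("hole",onz(w,f(341,218),.09), "chamfer L R",onz(w,f(252,215),.09),onz(w,f(432,215),.09))
E
```

```text
edge tip [-0.0003 -0.0038  0.098 ] edge top [-0.0003 -0.0035  0.082 ] guard L/R [-0.0173 -0.0008  0.023 ]
hole [ 0.4442 -0.2779  0.09  ] chamfer L R [ 0.4512 -0.2664  0.09  ] [ 0.4379 -0.2901  0.09  ]
```

```bash
cat >> h.py <<'E'
YC=1.305; C0=np.array([.542,.119,0])
def cen(yaw=YC,c=C0):
    cx=np.array([np.cos(yaw),np.sin(yaw),0]);cy=np.array([-np.sin(yaw),np.cos(yaw),0]);ez=np.array([0,0,1.])
    n=-.5*cx+np.cos(np.pi/6)*ez; u=np.cos(np.pi/6)*cx+.5*ez
    p0=c-.035*cx+.14*ez
    return cx,cy,n,u,p0
def Rslot(a,yaw=YC):
    cx,cy,n,u,p0=cen(yaw); z=-n;x=-cy;y=np.cross(z,x)
    return R.from_matrix(np.c_[x,y,z])*R.from_rotvec([0,0,a])
TIP=np.array([-.0003,.0033,.098])
def tcp_for(tip,Rt): return np.array(tip)-Rt.apply(TIP)
E
python3 - <<'E'
from h import *
s=load("S");t=load("T");cx,cy,n,u,p0=cen()
S2=lambda x,y:np.array([(x+.5)/5-.5+220,(y+.5)/5-.5+110])
T2=lambda x,y:np.array([(x+.5)/5-.5+145,(y+.5)/5-.5+115])
for c,p,k in [(s,S2(227,377),.011),(t,T2(471,336),.011),(s,S2(158,303),.016),(t,T2(431,424),.016)]:
    P=onplane(c,p,p0+k*n,n); r=P-C0; print(P,"cen",r@cx,r@cy,"floor",P-.009*n)
slot=np.array([.515,.029,.109]);print(n)
Rt=Rslot(.1); p=tcp_for(slot+.065*n,Rt);print(p); go(p,Rt)
print(Rslot(0).as_euler('xyz'))
E
```

```text
[0.5171 0.0233 0.1159] cen -0.0988278391534058 -0.001133791285321548 floor [0.5183 0.0277 0.1081]
[0.5155 0.0254 0.1167] cen -0.097272952675722 0.0009459125868004062 floor [0.5167 0.0297 0.109 ]
[0.4626 0.0464 0.1262] cen -0.0908999770601883 0.05753020100341128 floor [0.4638 0.0507 0.1184]
[0.4596 0.0487 0.1271] cen -0.08941885794556344 0.06101135631324056 floor [0.4608 0.0531 0.1193]
[-0.1313 -0.4824  0.866 ]
[ 0.4949 -0.0471  0.2518]
shift [-0.8951  0.2907  0.1316] turn [ 0.1074 -0.1556 -0.5321] rows>= 14.19644037865395
[-2.618   0.     -0.2658]
```

Call:
servo_tool(targets="0 -0.1 0.03 0 0.01 -0.015 -0.05;0 -0.2 0.06 0 0.02 -0.03 -0.1;0 -0.3 0.1 0 0.03 -0.045 -0.15;0 -0.4 0.14 0 0.04 -0.06 -0.2;0 -0.5 0.17 0.05 0.05 -0.075 -0.25;0 -0.58 0.2 0.07 0.06 -0.09 -0.3;0 -0.66 0.22 0.09 0.07 -0.1 -0.35;0 -0.72 0.24 0.11 0.08 -0.12 -0.4;0 -0.78 0.26 0.13 0.09 -0.13 -0.45;0 -0.84 0.28 0.13 0.1 -0.15 -0.5;0 -0.895 0.29 0.13 0.107 -0.156 -0.53;0 -0.895 0.29 0.13 0.107 -0.156 -0.53")

```text
time: 5.8
tool_pos: [0.4934, -0.0442, 0.2484]
ee_rot: [-2.689, 0.114, -0.609]
wrist_force: [-0.4, 0.5, -2.3]
width: 0.024
```

Call:
servo_tool(targets="0 0 0 0 0 0 0;0 0 0 0 0 0 0;0 0 0 0 0 0 0")

```text
time: 6.05
tool_pos: [0.4939, -0.0468, 0.2493]
ee_rot: [-2.693, 0.114, -0.62]
wrist_force: [0.4, 0.3, -1.3]
width: 0.0238
```

Run:
```python
from h import *
p,r,o=pose();print(p,o['ee_rot'],o['width'],o['wrist_force'],o['joint_positions'])
slot=np.array([.5175,.0287,.1085]);cx,cy,n,u,p0=cen()
Rt=Rslot(.1); go(tcp_for(slot+.065*n,Rt),Rt)
w=snap("wrist","W5"); crop(w,170,90,340,210,4.5,"c9",proj(w,[slot,slot+.009*n]))
```

```text
[ 0.4939 -0.0468  0.2493] [-2.6931  0.114  -0.62  ] 0.0237797259495868 [ 0.3912  0.2553 -1.2606] [-0.5342 -0.0821  1.5265  0.4644  1.749   0.1835]
shift [ 0.0118 -0.01   -0.0058] turn [ 0.0161 -0.0216 -0.0845] rows>= 2.2309734973377466
```

View pics/W5.png

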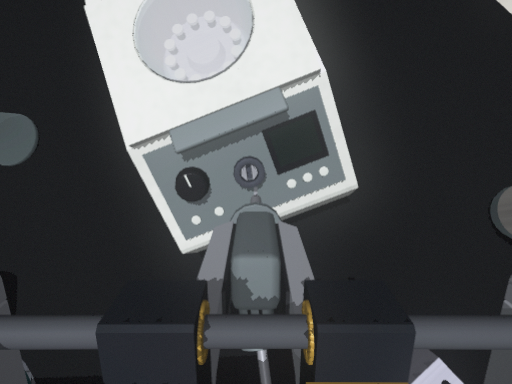

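View pics/c9.png

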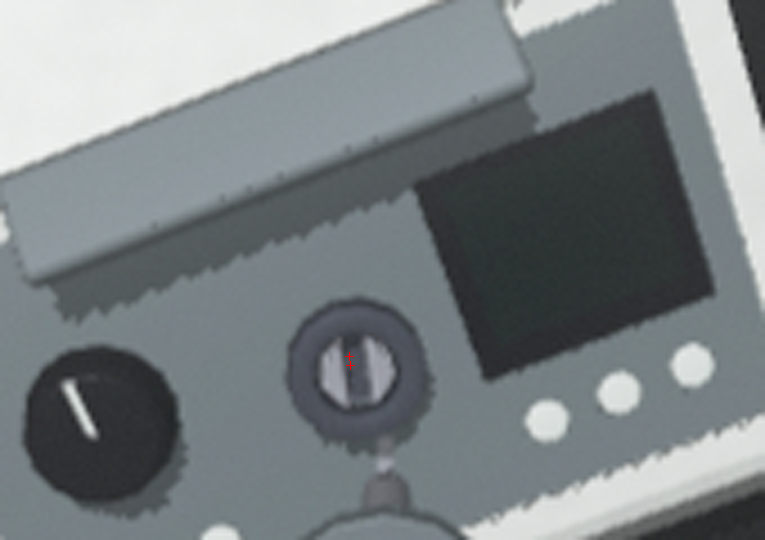

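Run:
```python
from h import *
w=load("W5");f=lambda x,y:((x+.5)/4.5-.5+170,(y+.5)/4.5-.5+90)
cx,cy,n,u,p0=cen()
P=lambda x,y,k:onplane(w,f(x,y),p0+k*n,n)
b=P(358,372,.011);h1=P(352,337,.008);h2=P(366,406,.008);h=P(358,371,.008)
print("bezel floor",b-.009*n,"head floor",h-.006*n,(h1+h2)/2-.006*n)
d=h1-h2; print("slot dir u,-cy",d@u,d@-cy,np.linalg.norm(d))
for a,c in [((417,187),(653,92)),((485,380),(712,295))]:
    e=P(*c,0)-P(*a,0); print("yaw from screen",np.arctan2(e[1],e[0])+np.pi/2, np.linalg.norm(e))
for a,c in [((485,380),(417,187)),((712,295),(653,92))]:
    e=P(*c,0)-P(*a,0); print("upslope", np.arctan2(e@cy,e@u),np.linalg.norm(e))
k=P(68,380,.016);print(f(358,371))
print("buttons",P(547,420,0)-P(693,366,0), np.arctan2(*(P(693,366,0)-P(547,420,0))[[1,0]])+np.pi/2)
```

```text
bezel floor [0.518  0.0266 0.1074] head floor [0.5178 0.0261 0.1071] [0.5179 0.0258 0.107 ]
slot dir u,-cy 0.017147945469232918 0.0030780910604891088 0.017422017058665987
yaw from screen 1.3099203755207878 0.058990652481779995
yaw from screen 1.294663099902335 0.05904405640316769
upslope -0.01784263744529773 0.050444298575412445
upslope -0.016508307893849633 0.05148316654090333
(249.16666666666669, 172.05555555555554)
buttons [-0.037   0.0106  0.0003] 1.2927656774772434
```

```bash
sed -i 's/^YC=1.305/YC=1.300/' h.py
python3 - <<'E'
from h import *
slot=np.array([.518,.0268,.1075]);cx,cy,n,u,p0=cen()
Rt=Rslot(.175); go(tcp_for(slot+.035*n,Rt),Rt)
E
```

```text
shift [ 0.0091 -0.0073  0.1161] turn [ 0.0154 -0.0217 -0.0589] rows>= 1.6246762654657363
```

Call:
servo_tool(targets="0 0.009 -0.007 0.04 0.008 -0.011 -0.03;0 0.009 -0.007 0.08 0.015 -0.022 -0.059;0 0.009 -0.007 0.11 0.015 -0.022 -0.059;0 0.009 -0.007 0.116 0.015 -0.022 -0.059;0 0.009 -0.007 0.116 0.015 -0.022 -0.059;0 0.009 -0.007 0.116 0.015 -0.022 -0.059")

```text
time: 6.6
tool_pos: [0.502, -0.0347, 0.2254]
ee_rot: [-2.626, 0.086, -0.421]
wrist_force: [-0.7, -0.1, -0.9]
width: 0.0236
```

Run:
```python
from h import *
p,r,o=pose();print(p,o['ee_rot'],o['width'],o['wrist_force'],o['joint_positions'])
slot=np.array([.518,.0268,.1075]);cx,cy,n,u,p0=cen()
Rt=Rslot(.175); go(tcp_for(slot+.035*n,Rt),Rt)
w=snap("wrist","W6"); crop(w,210,130,310,220,7.5,"c10",proj(w,[slot+.006*n,p+r.apply(TIP)]))
```

```text
[ 0.502  -0.0347  0.2254] [-2.6257  0.0859 -0.421 ] 0.02356694426305026 [-0.685  -0.1414 -0.8513] [-0.5338 -0.021   1.535   0.5117  1.7504 -0.0283]
shift [-0.0002  0.0029  0.0036] turn [ 0.0004 -0.0001  0.0007] rows>= 0.02807262089993143
```

View pics/c10.png

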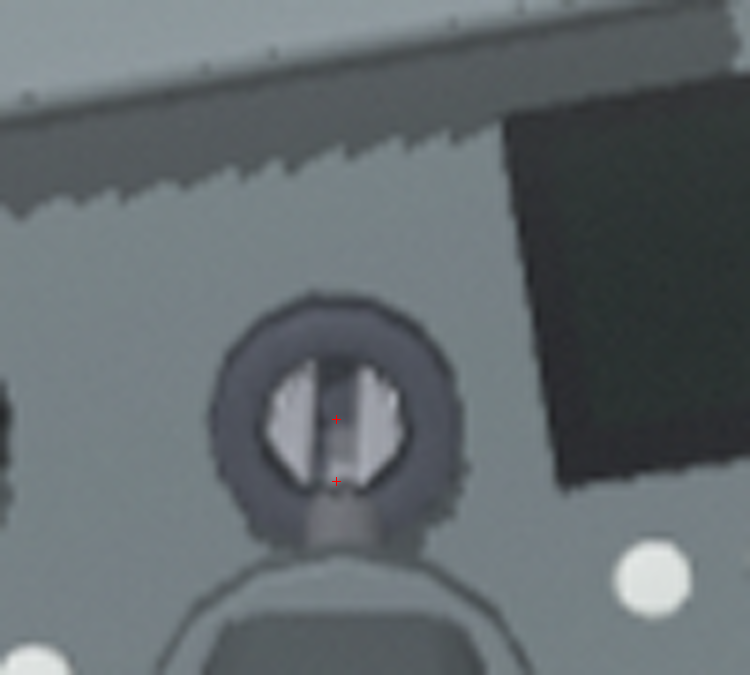

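Run:
```python
from h import *
w=load("W6");f=lambda x,y:((x+.5)/7.5-.5+210,(y+.5)/7.5-.5+130)
for z in (.122,.127): print(toolpt(w,f(338,422),z), toolpt(w,f(336,421),z-.003))
print("tip edge",toolpt(w,f(342,425),.098),"slot sides",toolpt(w,f(318,400),.127),toolpt(w,f(362,400),.127))
crop(w,225,165,285,205,13,"c11")
```

```text
[-0.0001  0.0026  0.122 ] [-0.0004  0.0017  0.119 ]
[-0.0001  0.004   0.127 ] [-0.0004  0.0031  0.124 ]
tip edge [ 0.0004 -0.0037  0.098 ] slot sides [-0.0028  0.001   0.127 ] [0.003 0.001 0.127]
```

View pics/c11.png

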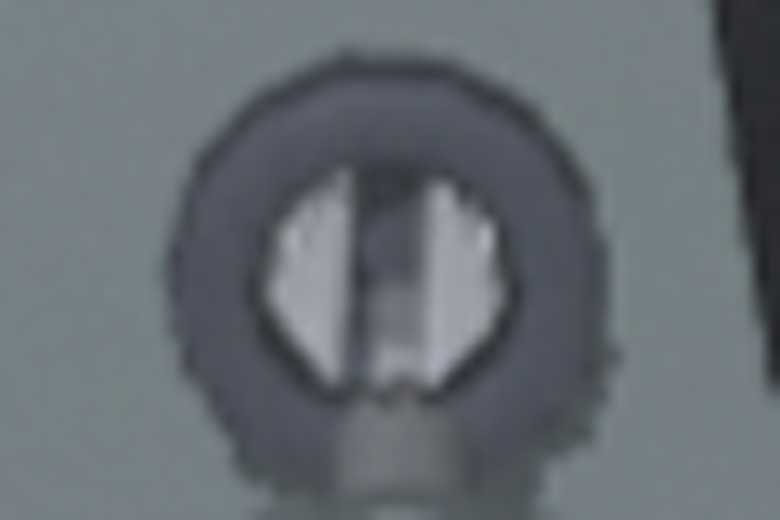

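Call:
servo_tool(targets="0 -0.002 0.001 0.03 0 0 0;0 -0.002 0.001 0.06 0 0 0;0 -0.002 0.001 0.08 0 0 0;0 -0.002 0.001 0.08 0 0 0;0 -0.002 0.001 0.08 0 0 0")

```text
time: 7.07
tool_pos: [0.5038, -0.0248, 0.2068]
ee_rot: [-2.625, 0.088, -0.419]
wrist_force: [-0.5, -0.1, -2.0]
width: 0.0235
```

Run:
```python
from h import *
p,r,o=pose();print(p,o['ee_rot'],o['width'],r.inv().apply(o['wrist_force']))
slot=np.array([.518,.0268,.1075]);cx,cy,n,u,p0=cen()
Rt=Rslot(.175); go(tcp_for(slot+.00*n,Rt),Rt)
w=snap("wrist","W7"); crop(w,220,150,290,205,11,"c12",proj(w,[slot+.006*n,p+r.apply(TIP)]))
```

```text
[ 0.5038 -0.0248  0.2068] [-2.6251  0.0878 -0.4195] 0.023524848698449313 [-0.252   1.2897  1.5795]
shift [ 0.003  -0.0002  0.0591] turn [0.0002 0.0007 0.0008] rows>= 0.35455454821819277
```

View pics/c12.png

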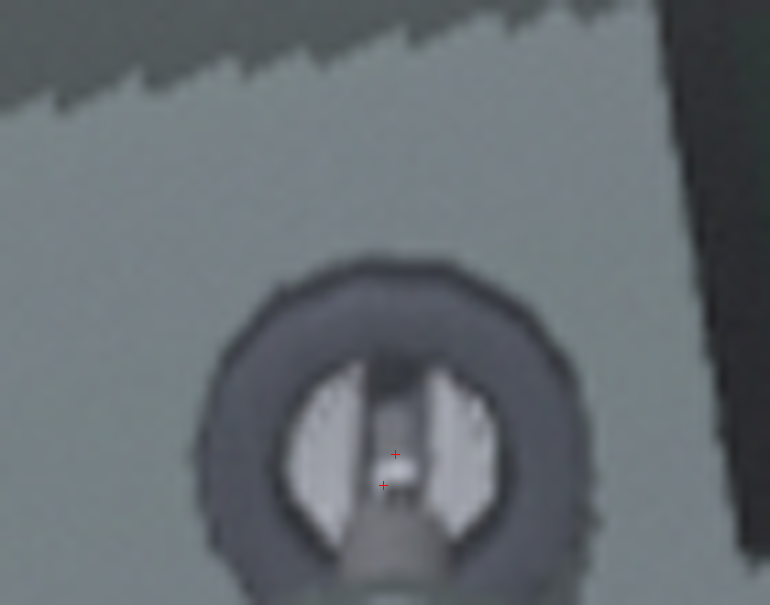

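Call:
servo_tool(targets="0 0 0 0.015 0 0 0;0 0 0 0.03 0 0 0;0 0 0 0.042 0 0 0;0 0 0 0.05 0 0 0;0 0 0 0.05 0 0 0")

```text
time: 7.53
tool_pos: [0.5055, -0.0189, 0.1959]
ee_rot: [-2.625, 0.088, -0.42]
wrist_force: [-0.2, 0.5, -0.6]
width: 0.0235
```

Run:
```python
from h import *
p,r,o=pose();print(p,o['ee_rot'],o['width'],r.inv().apply(o['wrist_force']))
slot=np.array([.518,.0268,.1075]);cx,cy,n,u,p0=cen()
Rt=Rslot(.175); go(tcp_for(slot+.00*n,Rt),Rt)
w=snap("wrist","W8"); crop(w,220,130,290,205,8,"c13")
```

```text
[ 0.5055 -0.0189  0.1959] [-2.6251  0.0877 -0.4196] 0.023545529222459265 [-0.3333 -0.0031  0.7631]
shift [ 0.0025 -0.0007  0.009 ] turn [0.0002 0.0006 0.0008] rows>= 0.05639136376492983
```

View pics/c13.png

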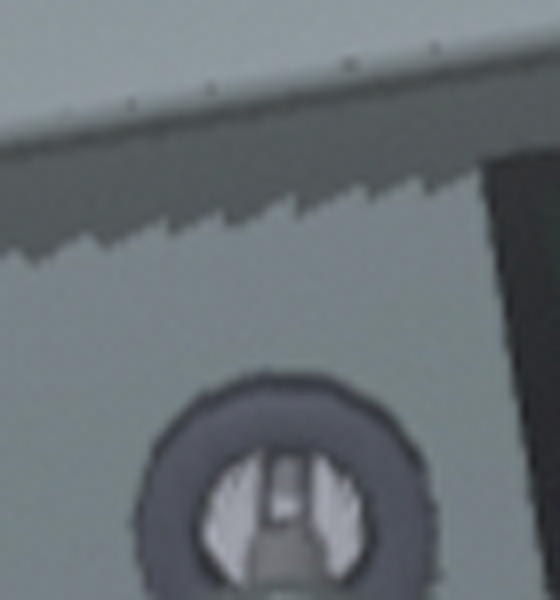

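Call:
servo_tool(targets="0 0 0 0.004 0 0 0;0 0 0 0.008 0 0 0;0 0 0 0.012 0 0 0;0 0 0 0.012 0 0 0")

```text
time: 7.92
tool_pos: [0.5062, -0.0181, 0.1945]
ee_rot: [-2.626, 0.086, -0.42]
wrist_force: [-0.6, -1.9, 1.8]
width: 0.0236
```

Run:
```python
from h import *
p,r,o=pose();print(p,o['ee_rot'],o['width'],r.inv().apply(o['wrist_force']))
slot=np.array([.518,.0268,.1075]);Rt=Rslot(.175); go(tcp_for(slot,Rt),Rt)
```

```text
[ 0.5062 -0.0181  0.1945] [-2.6255  0.0859 -0.4197] 0.023581293869205832 [ 0.1029  0.8286 -2.6045]
shift [0.0012 0.0004 0.0023] turn [0.0004 0.0001 0.001 ] rows>= 0.02786106215187724
```

Call:
servo_tool(targets="0 0 0 0.004 0 0 0;0 0 0 0.006 0 0 0;0 0 0 0.006 0 0 0")

```text
time: 8.17
tool_pos: [0.5063, -0.0179, 0.1945]
ee_rot: [-2.626, 0.085, -0.42]
wrist_force: [-4.7, -3.6, 6.7]
width: 0.0237
```

Run:
```python
from h import *
p,r,o=pose();print(p,o['ee_rot'],o['width'],r.inv().apply(o['wrist_force']),o['joint_positions'])
slot=np.array([.518,.0268,.1075]);Rt=Rslot(.175); go(tcp_for(slot,Rt),Rt)
w=snap("wrist","W9"); crop(w,220,130,290,205,8,"c14")
```

```text
[ 0.5063 -0.0179  0.1945] [-2.6263  0.0848 -0.4195] 0.02370122542953762 [-3.3877  1.3355 -8.1944] [-0.4995 -0.0151  1.5906  0.5101  1.6798 -0.0304]
shift [0.0011 0.001  0.0018] turn [ 0.0006 -0.0002  0.0013] rows>= 0.0355799477970108
```

View pics/c14.png

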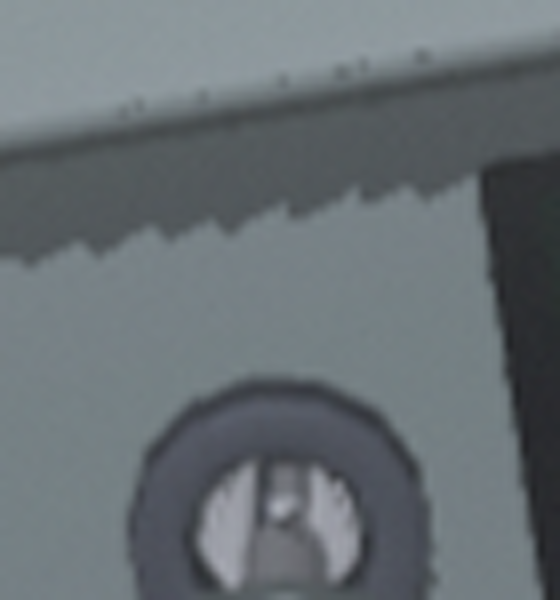

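Run:
```python
import numpy as np
for k in range(1,13):
    a=.035*k*np.pi; print("0 %.3f %.3f 0 0 0 %.3f;"%(.0033*np.sin(a)/.25,.0033*(1-np.cos(a))/.25,.035*k),end="")
```

```text
0 0.001 0.000 0 0 0 0.035;0 0.003 0.000 0 0 0 0.070;0 0.004 0.001 0 0 0 0.105;0 0.006 0.001 0 0 0 0.140;0 0.007 0.002 0 0 0 0.175;0 0.008 0.003 0 0 0 0.210;0 0.009 0.004 0 0 0 0.245;0 0.010 0.005 0 0 0 0.280;0 0.011 0.006 0 0 0 0.315;0 0.012 0.007 0 0 0 0.350;0 0.012 0.009 0 0 0 0.385;0 0.013 0.010 0 0 0 0.420;
```

Call:
servo_tool(targets="0 0.001 0 0 0 0 0.035;0 0.003 0 0 0 0 0.07;0 0.004 0.001 0 0 0 0.105;0 0.006 0.001 0 0 0 0.14;0 0.007 0.002 0 0 0 0.175;0 0.008 0.003 0 0 0 0.21;0 0.008 0.003 0 0 0 0.21")

```text
time: 8.8
tool_pos: [0.508, -0.0188, 0.1943]
ee_rot: [-2.772, 0.378, -1.032]
wrist_force: [-4.3, -2.8, 7.4]
width: 0.0241
```

Run:
```python
from h import *
p,r,o=pose();print(p,o['ee_rot'],o['width'],r.inv().apply(o['wrist_force']),r.inv().apply(o['wrist_torque']),o['joint_positions'])
slot=np.array([.518,.0268,.1075]);Rt=Rslot(.175+.66); go(tcp_for(slot,Rt),Rt)
w=snap("wrist","W10"); crop(w,190,90,330,220,5,"c15")
```

```text
[ 0.508  -0.0188  0.1943] [-2.7715  0.3782 -1.0325] 0.024135015280940354 [-2.5093  2.2316 -8.3244] [-0.7037 -0.4463 -0.2264] [-0.5003 -0.0106  1.5869  0.5112  1.6793  0.6308]
shift [0.0032 0.0026 0.0021] turn [ 0.0001 -0.0003  0.0006] rows>= 0.02732569208469286
```

View pics/c15.png

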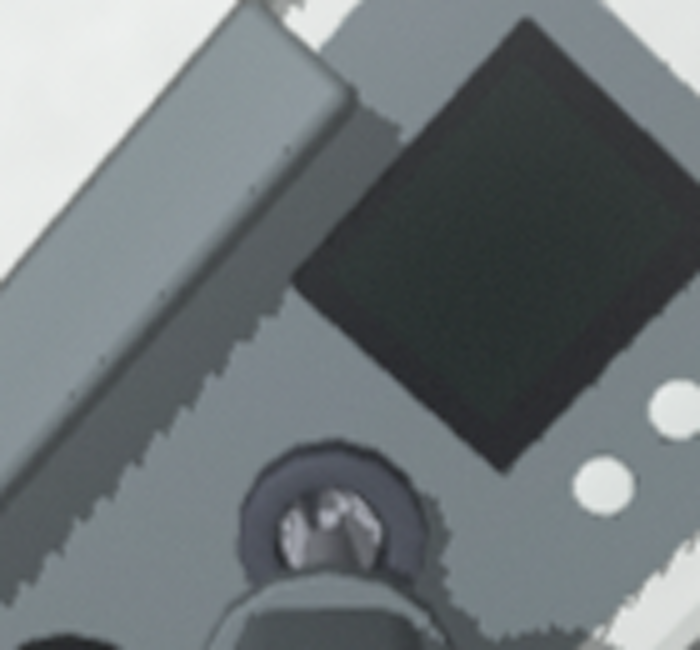

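Call:
servo_tool(targets="0 0.001 0 0 0 0 0.035;0 0.003 0 0 0 0 0.07;0 0.004 0.001 0 0 0 0.105;0 0.006 0.001 0 0 0 0.14;0 0.007 0.002 0 0 0 0.175;0 0.008 0.003 0 0 0 0.21;0 0.008 0.003 0 0 0 0.22;0 0.008 0.003 0 0 0 0.22")

```text
time: 9.52
tool_pos: [0.5088, -0.0215, 0.193]
ee_rot: [-3.112, 0.52, -1.785]
wrist_force: [-2.9, -4.4, 6.6]
width: 0.0239
```

Run:
```python
from h import *
p,r,o=pose();print(p,o['ee_rot'],o['width'],r.inv().apply(o['wrist_force']),r.inv().apply(o['wrist_torque']),o['joint_positions'])
slot=np.array([.518,.0268,.1075]);Rt=Rslot(.175+1.35); go(tcp_for(slot,Rt),Rt)
w=snap("wrist","W11"); crop(w,190,90,330,220,5,"c16")
```

```text
[ 0.5088 -0.0215  0.193 ] [-3.1115  0.5205 -1.7855] 0.02389893645296322 [ 1.0182  1.6864 -8.2312] [-0.5091  0.5522 -0.2737] [-0.5035 -0.0077  1.5862  0.5096  1.6771  1.3157]
shift [0.0017 0.003  0.0021] turn [-0.0006 -0.0008  0.0009] rows>= 0.03431416537656433
```

View pics/c16.png

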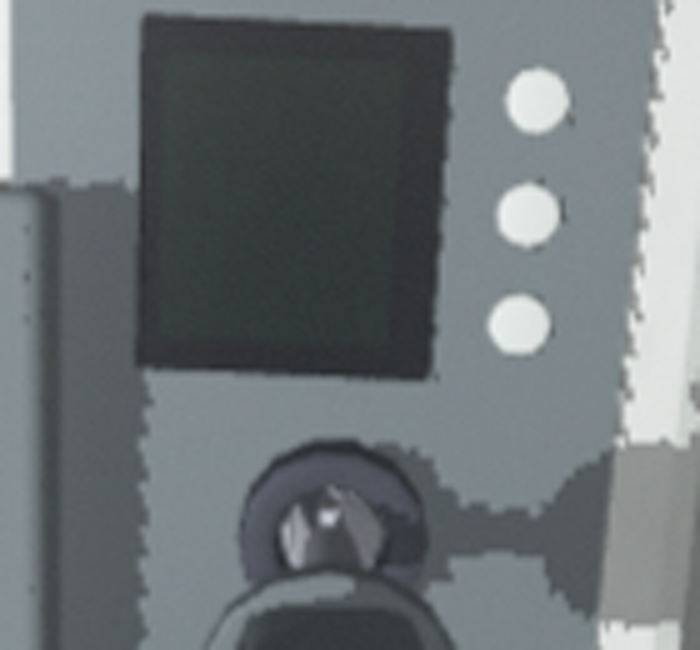

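Call:
servo_tool(targets="0 0.001 0 0 0 0 0.02;0 0.001 0 0 0 0 0.035;0 0.001 0 0 0 0 0.045;0 0.001 0 0 0 0 0.045;0 0.001 0 0 0 0 0.045")

```text
time: 9.98
tool_pos: [0.5091, -0.0221, 0.1926]
ee_rot: [3.092, 0.518, -1.948]
wrist_force: [-2.0, -4.7, 4.5]
width: 0.024
```

Run:
```python
from h import *
p,r,o=pose();print(p,o['width'],r.inv().apply(o['wrist_force']),r.inv().apply(o['wrist_torque']),o['joint_positions'])
slot=np.array([.518,.0268,.1075]);Rt=Rslot(.175+1.5); go(tcp_for(slot,Rt),Rt)
w=snap("wrist","W12"); crop(w,100,50,330,220,3.4,"c17")
```

```text
[ 0.5091 -0.0221  0.1926] 0.024038828102466252 [ 2.148   0.4653 -6.4314] [-0.0128  0.7399 -0.1074] [-0.5041 -0.0074  1.5863  0.509   1.6757  1.4561]
shift [0.0017 0.0049 0.002 ] turn [-0.0011 -0.0009  0.0037] rows>= 0.10022033061494144
```

View pics/c17.png

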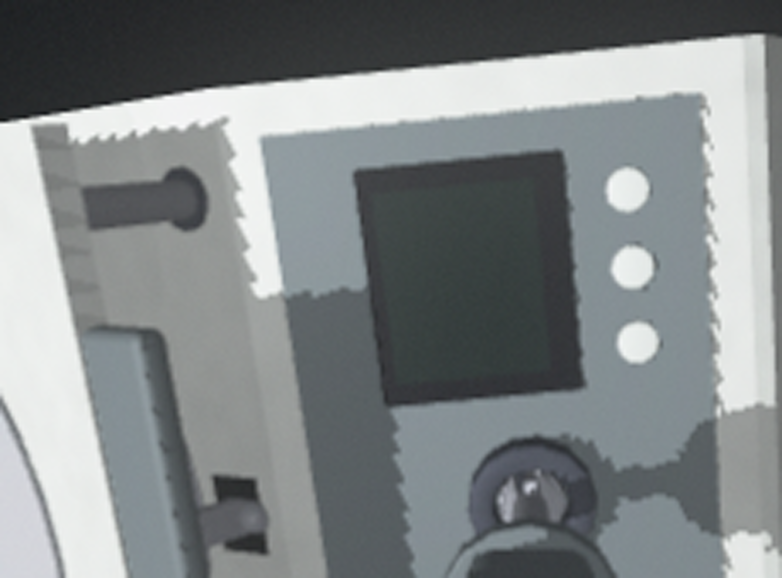

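The lid has sprung: the spring pin and striker now show under the raised lip at crop (190,200) and (240,510). Withdrawing along the driver's axis.

Call:
servo_tool(targets="0 0 0 -0.03 0 0 0;0 0 0 -0.1 0 0 0;0 0 0 -0.2 0 0 0;0 0 0 -0.3 0 0 0;0 0 0 -0.4 0 0 0;0 0 0 -0.4 0 0 0")

```text
time: 10.53
tool_pos: [0.4962, -0.0708, 0.2821]
ee_rot: [3.096, 0.519, -1.947]
wrist_force: [0.6, 0.9, -0.2]
width: 0.024
```

Run:
```python
from h import *
p,r,o=pose();print(p,o['width'],o['wrist_force'],o['joint_positions'])
w=snap("wrist","W13"); crop(w,0,0,512,384,1.5,"c18")
Rt=down(-2.083); tip=np.array([.4442,-.2779,.17]); print(tcp_for(tip,Rt)); go(tcp_for(tip,Rt),Rt)
```

```text
[ 0.4962 -0.0708  0.2821] 0.023980065717083804 [ 0.6295  0.9058 -0.209 ] [-0.6016 -0.0132  1.4154  0.5185  1.8742  1.4572]
[ 0.4469 -0.2798  0.268 ]
shift [ 0.7632 -0.1087 -0.3889] turn [0.0265 0.1642 0.046 ] rows>= 5.176512880775933
```

View pics/c18.png

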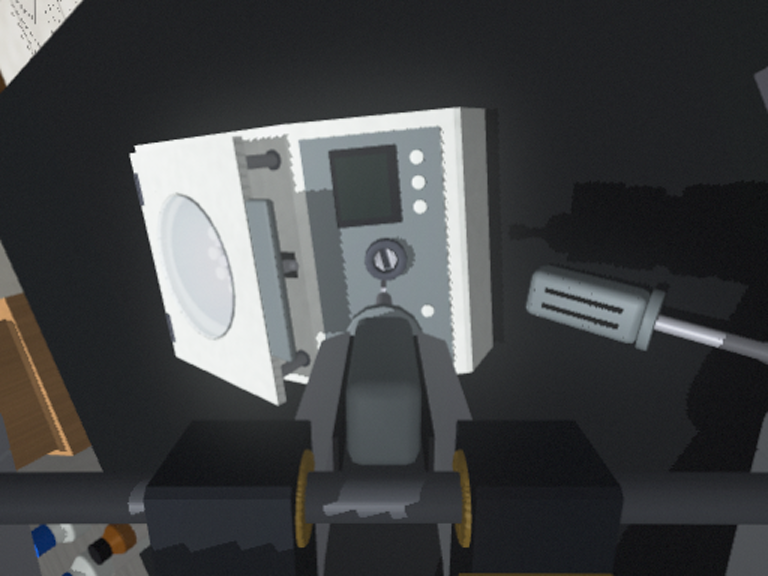

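Call:
servo_tool(targets="0 0.09 -0.01 -0.05 0.003 0.02 0.006;0 0.2 -0.03 -0.1 0.007 0.04 0.012;0 0.32 -0.05 -0.16 0.011 0.07 0.02;0 0.44 -0.06 -0.22 0.015 0.095 0.026;0 0.56 -0.08 -0.29 0.02 0.12 0.034;0 0.66 -0.095 -0.34 0.023 0.14 0.04;0 0.73 -0.105 -0.375 0.026 0.16 0.045;0 0.763 -0.109 -0.389 0.027 0.164 0.046;0 0.763 -0.109 -0.389 0.027 0.164 0.046;0 0.763 -0.109 -0.389 0.027 0.164 0.046;0 0.763 -0.109 -0.389 0.027 0.164 0.046")

```text
time: 11.5
tool_pos: [0.4464, -0.2777, 0.2649]
ee_rot: [3.137, 0.002, -2.081]
wrist_force: [0.0, 0.1, -1.2]
width: 0.0237
```

Run:
```python
from h import *
p,r,o=pose();print(p,o['ee_rot'],o['width'],o['wrist_force'],o['joint_positions'])
w=snap("wrist","W14"); crop(w,215,145,305,225,8,"c19")
Rt=down(-2.083); tip=np.array([.4442,-.2779,.17]); go(tcp_for(tip,Rt),Rt)
```

```text
[ 0.4464 -0.2777  0.2649] [ 3.1367  0.0024 -2.081 ] 0.023710810171431063 [ 0.0115  0.0649 -1.2269] [-0.6654  0.0329  1.3112  0.0017  1.8027  1.416 ]
shift [ 0.0057 -0.0055 -0.0111] turn [0.0014 0.0006 0.0006] rows>= 0.08175498154695955
```

View pics/c19.png

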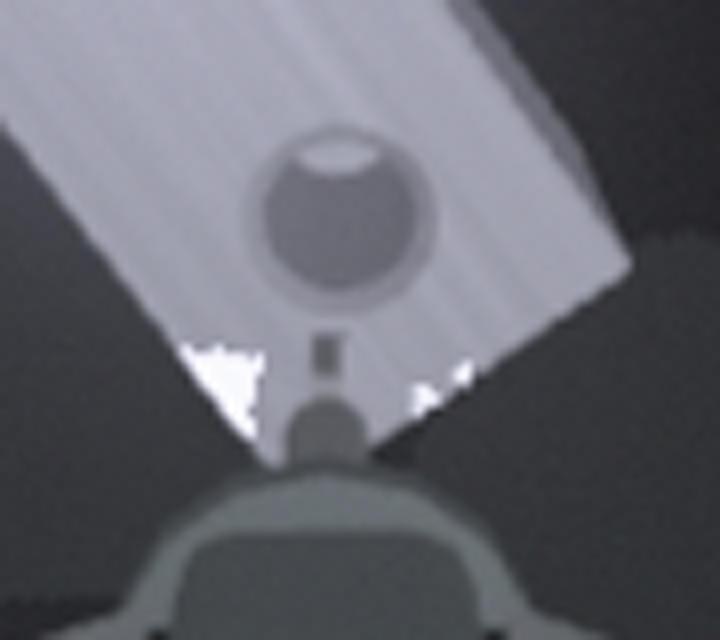

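Run:
```python
from h import *
w=load("W14");f=lambda x,y:((x+.5)/8-.5+215,(y+.5)/8-.5+145)
h=onz(w,f(340.5,218.5),.09);print("hole",h,"tool",toolpt(w,f(340.5,218.5),.2649-.09),"tipedge",toolpt(w,f(325,335),.098))
```

```text
hole [ 0.4442 -0.2781  0.09  ] tool [0.0019 0.0008 0.1749] tipedge [-0.0003 -0.0038  0.098 ]
```

Call:
servo_tool(targets="0 0.008 -0.008 0.04 0.001 0 0;0 0.008 -0.008 0.1 0.001 0 0;0 0.008 -0.008 0.17 0.001 0 0;0 0.008 -0.008 0.24 0.001 0 0;0 0.008 -0.008 0.3 0.001 0 0;0 0.008 -0.008 0.3 0.001 0 0")

```text
time: 12.05
tool_pos: [0.4451, -0.2797, 0.186]
ee_rot: [3.134, 0.002, -2.082]
wrist_force: [-0.7, -0.1, -2.2]
width: 0.0239
```

Run:
```python
from h import *
p,r,o=pose();print(p,o['ee_rot'],o['width'],o['wrist_force'])
w=snap("wrist","W15"); crop(w,215,145,305,225,8,"c20")
```

```text
[ 0.4451 -0.2797  0.186 ] [ 3.1335  0.0022 -2.0818] 0.023903289363084557 [-0.7478 -0.1463 -2.1737]
```

View pics/c20.png

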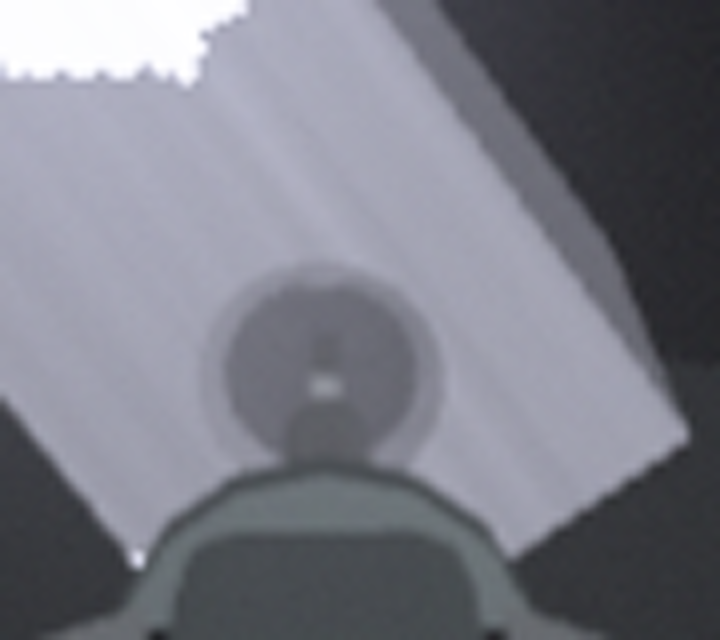

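Call:
servo_tool(targets="0 0.001 -0.005 0.01 0.0025 0 0;0 0.001 -0.005 0.06 0.0025 0 0;0 0.001 -0.005 0.12 0.0025 0 0;0 0.001 -0.005 0.18 0.0025 0 0;0 0.001 -0.005 0.23 0.0025 0 0;0 0.001 -0.005 0.27 0.0025 0 0;0 0.001 -0.005 0.28 0.0025 0 0;0 0.001 -0.005 0.28 0.0025 0 0")

```text
time: 12.77
tool_pos: [0.4476, -0.2819, 0.12]
ee_rot: [-3.135, 0.001, -2.082]
wrist_force: [0.1, 0.6, -0.8]
width: 0.0238
```

Run:
```python
from h import *
p,r,o=pose();print(p,o['ee_rot'],o['width'],o['wrist_force'])
w=snap("wrist","W16"); crop(w,195,125,325,225,6,"c21")
```

```text
[ 0.4476 -0.2819  0.12  ] [-3.1352  0.0008 -2.0821] 0.02379251576074759 [ 0.1457  0.6183 -0.7779]
```

View pics/c21.png

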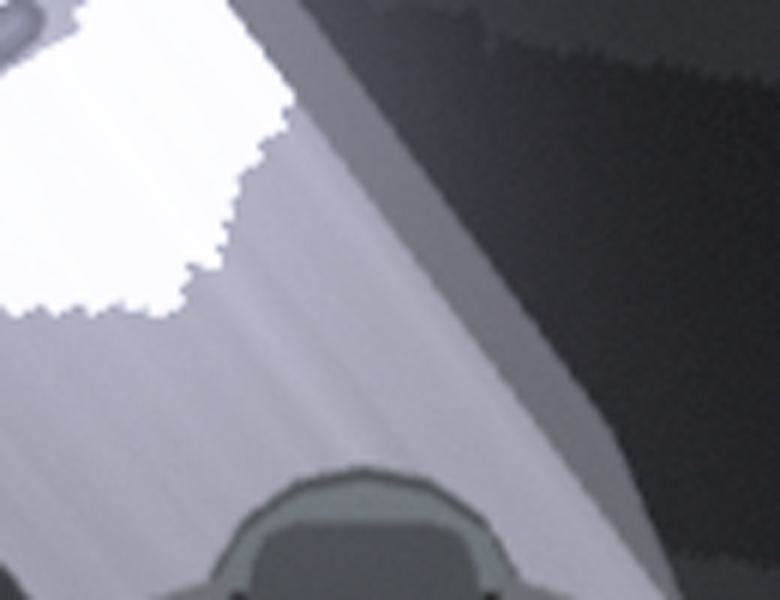

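Call:
servo_tool(targets="0 -0.004 0.002 0.01 0 0 0;0 -0.006 0.004 0.018 0 0 0;0 -0.006 0.004 0.024 0 0 0;0 -0.006 0.004 0.024 0 0 0")

```text
time: 13.15
tool_pos: [0.4478, -0.2802, 0.1147]
ee_rot: [-3.134, 0.0, -2.082]
wrist_force: [0.2, -0.0, -1.6]
width: 0.0241
```

Run:
```python
from h import *
p,r,o=pose();print(p,o['ee_rot'],o['width'],o['wrist_force'],o['wrist_torque'])
```

```text
[ 0.4478 -0.2802  0.1147] [-3.1338  0.0005 -2.0819] 0.024148836900389686 [ 0.2007 -0.025  -1.6496] [ 0.0809 -0.001  -0.0434]
```

Call:
servo_tool(targets="0 -0.003 0 0.004 -0.002 0 0;0 -0.003 0 0.008 -0.002 0 0;0 -0.003 0 0.008 -0.002 0 0")

```text
time: 13.4
tool_pos: [0.4484, -0.2797, 0.1128]
ee_rot: [-3.14, 0.001, -2.082]
wrist_force: [0.4, -0.5, -0.9]
width: 0.024
```

Run:
```python
from h import *
p,r,o=pose();print(p,o['ee_rot'],o['width'],o['wrist_force'],o['wrist_torque'])
```

```text
[ 0.4484 -0.2797  0.1128] [-3.1399  0.0005 -2.0819] 0.02400254230398961 [ 0.3847 -0.4801 -0.9106] [0.0694 0.0221 0.0024]
```

Call:
servo_tool(targets="0 0 0 0.004 0 0 0;0 0 0 0.005 0 0 0;0 0 0 0.005 0 0 0;0.5 0 0 0.005 0 0 0;0.5 0 0 0.005 0 0 0;0.5 0 0 0.005 0 0 0;0.5 0 0 0.005 0 0 0;0.5 0 0 0.005 0 0 0")

```text
time: 14.07
tool_pos: [0.4481, -0.2796, 0.1111]
ee_rot: [-3.141, 0.001, -2.082]
wrist_force: [0.6, 0.2, 0.5]
width: 0.0468
```

Run:
```python
from h import *
p,r,o=pose();print(p,o['ee_rot'],o['width'],o['wrist_force'])
w=snap("wrist","W17")
```

```text
[ 0.4481 -0.2796  0.1111] [-3.1407  0.0006 -2.0821] 0.046784349617434336 [0.579 0.164 0.538]
```

View pics/W17.png

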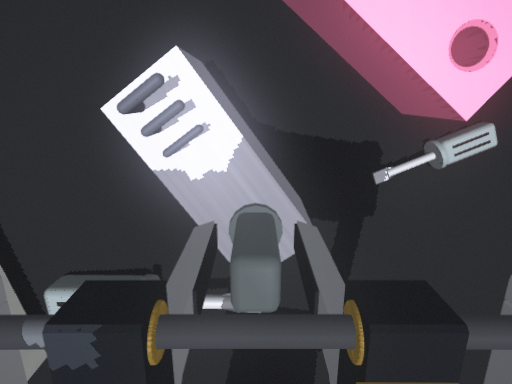

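Call:
servo_tool(targets="0.5 0 0 -0.05 0 0 0;0.5 0 0 -0.15 0 0 0;0.5 0 0 -0.28 0 0 0;0.5 0 0 -0.42 0 0 0;0.5 0 0 -0.56 0 0 0;0.5 0 0 -0.64 0 0 0;0 0 0 -0.64 0 0 0")

```text
time: 14.7
tool_pos: [0.4498, -0.281, 0.2792]
ee_rot: [-3.127, -0.001, -2.082]
wrist_force: [-0.6, 0.2, 0.7]
width: 0.0433
```

```bash
cat >> h.py <<'E'
PHI=np.radians(50)
def Rlid(phi=PHI,yaw=YC):
    cx,cy,n,u,p0=cen(yaw); z=np.sin(phi)*cx-np.cos(phi)*np.array([0,0,1.]);x=-cy;y=np.cross(z,x)
    return R.from_matrix(np.c_[x,y,z])
def lidtcp(th,ins=.012,gap=0.,lat=-.020,half=.008,phi=PHI):
    "TCP so that lower front lip corner sits on finger's top side, ins behind tip, gap clearance"
    cx,cy,n,u,p0=cen(); ez=np.array([0,0,1.])
    H=C0+.142*cx+.146*ez
    C=H+.203*(-np.cos(th)*cx+np.sin(th)*ez)-.005*(np.sin(th)*cx+np.cos(th)*ez)
    d=np.sin(phi)*cx-np.cos(phi)*ez; nu=np.cos(phi)*cx+np.sin(phi)*ez
    return C+ins*d-(half+gap)*nu+lat*cy
E
python3 - <<'E'
from h import *
p,r,o=pose();print(p,o['ee_rot'],o['width'],o['joint_positions'])
P=lidtcp(.2,ins=-.05,gap=.008);print(P,lidtcp(.2),lidtcp(1.4)); go(P,Rlid())
s=snap("scene","S3"); crop(s,120,80,380,300,3,"c22",proj(s,[lidtcp(.2),lidtcp(.2)+.02*cen()[1]]))
E
```

```text
[ 0.4498 -0.281   0.2792] [-3.1274 -0.0014 -2.082 ] 0.04332500624704984 [-0.6659  0.0295  1.2868  0.0008  1.811   1.4163]
[0.5328 0.011  0.2013] [0.5469 0.0617 0.1676] [0.5898 0.2164 0.3314]
shift [-1.1816  0.2863  0.3056] turn [ 0.193  -0.2535 -0.5329] rows>= 15.607852088594134
```

View pics/c22.png

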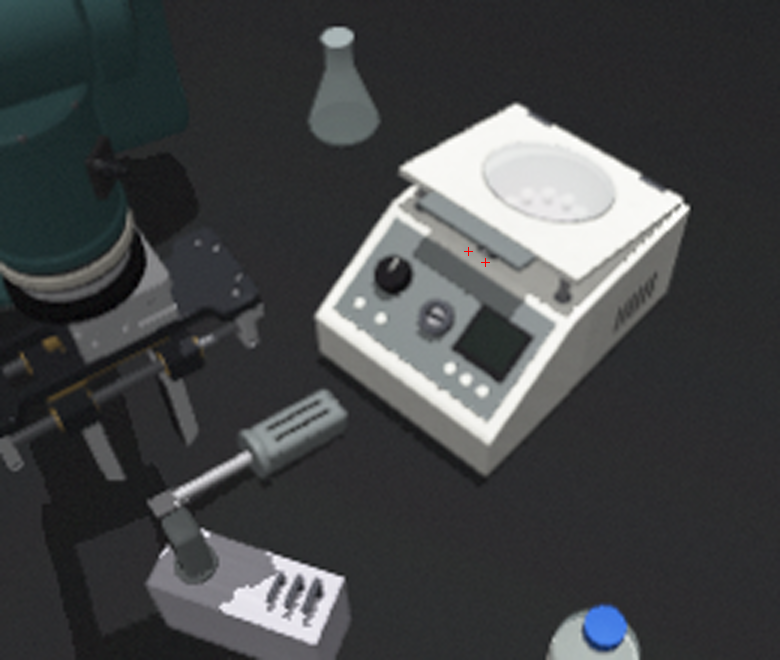

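Call:
servo_tool(targets="0 -0.08 0.01 -0.02 0.011 -0.014 -0.03;0 -0.16 0.02 -0.02 0.022 -0.028 -0.06;0 -0.24 0.04 0 0.033 -0.043 -0.09;0 -0.32 0.06 0 0.043 -0.057 -0.12;0 -0.4 0.08 0 0.054 -0.071 -0.15;0 -0.48 0.1 0.02 0.065 -0.085 -0.18;0 -0.56 0.12 0.04 0.076 -0.1 -0.21;0 -0.64 0.14 0.06 0.087 -0.114 -0.24;0 -0.7 0.16 0.08 0.098 -0.128 -0.27;0 -0.74 0.17 0.1 0.108 -0.142 -0.3;0 -0.76 0.18 0.1 0.116 -0.152 -0.32;0 -0.76 0.18 0.1 0.116 -0.152 -0.32")

```text
time: 15.75
tool_pos: [0.5002, -0.0911, 0.2427]
ee_rot: [-2.605, 0.22, -0.988]
wrist_force: [-0.1, -0.4, -0.5]
width: 0.0003
```

Run:
```python
from h import *
p,r,o=pose();print(p,o['width'],o['joint_positions'])
P=lidtcp(.2,ins=-.05,gap=.008); go(P,Rlid())
```

```text
[ 0.5002 -0.0911  0.2427] 0.0003118079181482414 [-0.6882 -0.1159  1.6095  0.578   1.6638  0.411 ]
shift [-0.2268 -0.1741  0.3599] turn [ 0.0768 -0.0964 -0.2171] rows>= 6.276268048619896
```

Call:
servo_tool(targets="0 -0.04 -0.03 0.06 0.013 -0.016 -0.036;0 -0.08 -0.06 0.12 0.026 -0.032 -0.072;0 -0.12 -0.09 0.19 0.038 -0.048 -0.109;0 -0.16 -0.12 0.26 0.051 -0.064 -0.145;0 -0.2 -0.15 0.32 0.064 -0.08 -0.18;0 -0.227 -0.174 0.36 0.077 -0.096 -0.217;0 -0.227 -0.174 0.36 0.077 -0.096 -0.217;0 -0.227 -0.174 0.36 0.077 -0.096 -0.217")

```text
time: 16.42
tool_pos: [0.5341, 0.0105, 0.2024]
ee_rot: [-2.272, -0.002, -0.272]
wrist_force: [-0.0, 0.9, -0.1]
width: 0.0005
```

Run:
```python
from h import *
p,r,o=pose();print(p,o['width'],o['joint_positions'],o['wrist_force'])
P=lidtcp(.2,ins=-.05,gap=.008); go(P,Rlid()); go(lidtcp(.2,ins=.012,gap=.007),Rlid())
w=snap("wrist","W18"); s=snap("scene","S4"); crop(s,200,80,400,230,4,"c23",proj(s,[lidtcp(.2)]))
```

```text
[0.5341 0.0105 0.2024] 0.0004750047055278514 [-0.6004  0.0905  1.6241  0.8216  1.7217 -0.3256] [-0.0323  0.8774 -0.0625]
shift [-0.0057  0.0029  0.003 ] turn [ 0.0008 -0.0007  0.    ] rows>= 0.04240265722828986
shift [-0.0062 -0.0017  0.251 ] turn [ 0.0008 -0.0007  0.    ] rows>= 1.5052060249806813
```

View pics/W18.png

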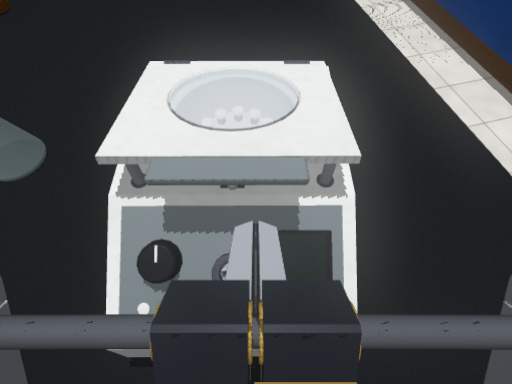

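View pics/c23.png

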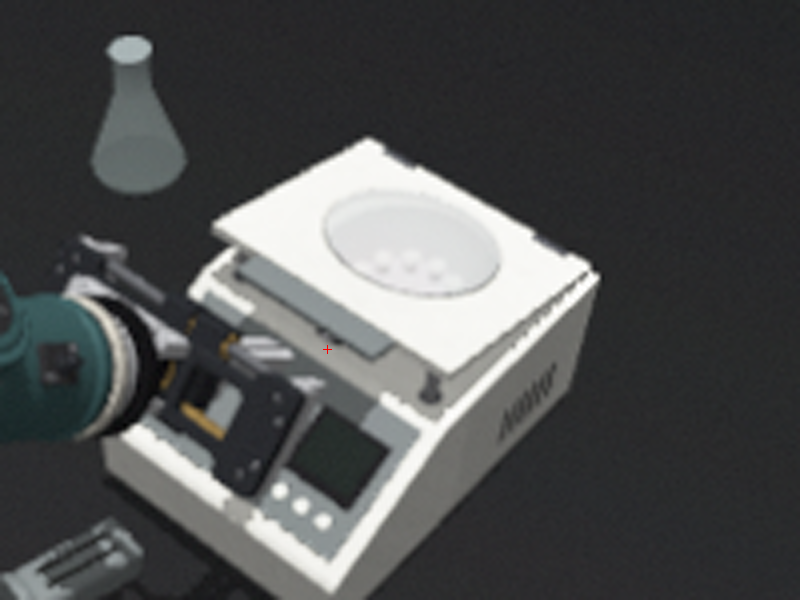

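Run:
```python
from h import *
w=load("W18");cx,cy,n,u,p0=cen();ez=np.array([0,0,1.]);H=C0+.142*cx+.146*ez
for th in (.15,.2,.25):
    L=H+.204*(-np.cos(th)*cx+np.sin(th)*ez); q=H+.178*(-np.cos(th)*cx+np.sin(th)*ez)
    print(th,proj(w,[L+.06*cy,L-.06*cy,q+.103*cy,q-.103*cy]).round(1).tolist())
print(proj(w,[lidtcp(.2),lidtcp(.2,ins=.012,gap=.007)]))
crop(w,90,40,370,240,2.8,"c24")
```

```text
0.15 [[146.7, 193.7], [305.3, 193.6], [100.7, 169.7], [354.9, 169.5]]
0.2 [[143.2, 184.3], [306.8, 184.1], [96.7, 161.4], [357.4, 161.2]]
0.25 [[139.8, 173.7], [308.4, 173.6], [92.8, 152.4], [359.9, 152.1]]
[[252.5529 193.5349]
 [252.58   201.9309]]
```

View pics/c24.png

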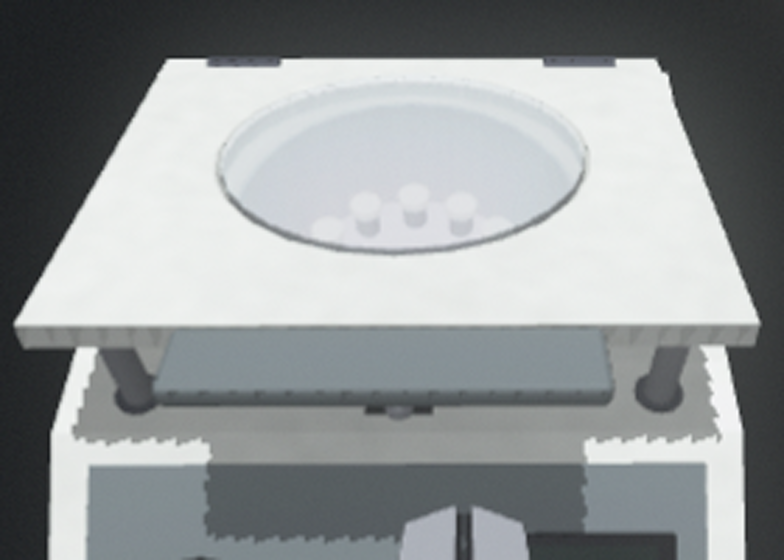

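Call:
servo_tool(targets="0 0 0 0.06 0 0 0;0 -0.003 0 0.13 0 0 0;0 -0.006 0 0.2 0 0 0;0 -0.006 0 0.24 0 0 0;0 -0.006 0 0.25 0 0 0;0 -0.006 0 0.25 0 0 0")

```text
time: 17.02
tool_pos: [0.5458, 0.0568, 0.1646]
ee_rot: [-2.272, -0.007, -0.272]
wrist_force: [-0.8, -0.3, 0.3]
width: 0.0009
```

Run:
```python
from h import *
p,r,o=pose();print(p,o['joint_positions'],o['wrist_force'])
for th in (.2,.3,.4,.5,.6,.7,.8,.9): go(lidtcp(th),Rlid())
w=snap("wrist","W19")
```

```text
[0.5458 0.0568 0.1646] [-0.5125  0.1002  1.6932  0.8381  1.6016 -0.3298] [-0.8152 -0.317   0.2893]
shift [-0.0013 -0.0222  0.0075] turn [ 0.001  -0.0017  0.0015] rows>= 0.14066426052008998
shift [-0.0008 -0.0943 -0.0297] turn [ 0.001  -0.0017  0.0015] rows>= 0.5929703272465146
shift [-0.0003 -0.1699 -0.0595] turn [ 0.001  -0.0017  0.0015] rows>= 1.0790199657947157
shift [ 0.0002 -0.248  -0.0816] turn [ 0.001  -0.0017  0.0015] rows>= 1.5651445090385263
shift [ 0.0007 -0.3279 -0.0958] turn [ 0.001  -0.0017  0.0015] rows>= 2.048157788679596
shift [ 0.0011 -0.4089 -0.102 ] turn [ 0.001  -0.0017  0.0015] rows>= 2.526393650089572
shift [ 0.0014 -0.49   -0.1   ] turn [ 0.001  -0.0017  0.0015] rows>= 2.9984932978456573
shift [ 0.0018 -0.5706 -0.09  ] turn [ 0.001  -0.0017  0.0015] rows>= 3.463203810074115
```

View pics/W19.png

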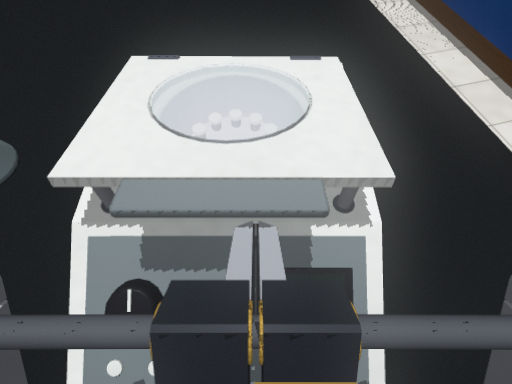

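Call:
servo_tool(targets="0 0 -0.01 0.025 0 0 0;0 0 -0.03 0.02 0 0 0;0 0 -0.06 0.003 0 0 0;0 0 -0.094 -0.015 0 0 0;0 0 -0.13 -0.03 0 0 0;0 0 -0.17 -0.045 0 0 0;0 0 -0.21 -0.057 0 0 0;0 0 -0.248 -0.067 0 0 0;0 0 -0.288 -0.075 0 0 0;0 0 -0.328 -0.081 0 0 0;0 0 -0.328 -0.081 0 0 0")

```text
time: 17.98
tool_pos: [0.5564, 0.0937, 0.2432]
ee_rot: [-2.271, -0.012, -0.271]
wrist_force: [0.1, 0.2, -0.5]
width: 0.0005
```

Run:
```python
from h import *
p,r,o=pose();print(p,o['joint_positions'],o['wrist_force'])
for th in (.6,.7,.8,.9,1.,1.1,1.2,1.3,1.4): go(lidtcp(th,ins=.015),Rlid())
w=snap("wrist","W20"); s=snap("scene","S5"); crop(s,200,60,400,210,4,"c25")
```

```text
[0.5564 0.0937 0.2432] [-0.4393  0.0306  1.6038  0.8597  1.6505 -0.1669] [ 0.1442  0.2331 -0.475 ]
shift [-0.0028  0.0113  0.002 ] turn [ 0.0006 -0.0024  0.0029] rows>= 0.0964742884132197
shift [-0.002  -0.0696 -0.0041] turn [ 0.0006 -0.0024  0.0029] rows>= 0.4183659814008121
shift [-0.0013 -0.1508 -0.002 ] turn [ 0.0006 -0.0024  0.0029] rows>= 0.9041626323189886
shift [-0.0006 -0.2313  0.0081] turn [ 0.0006 -0.0024  0.0029] rows>= 1.3878238353323233
shift [-0.     -0.3105  0.0263] turn [ 0.0006 -0.0024  0.0029] rows>= 1.868044077791091
shift [ 0.0005 -0.3874  0.0522] turn [ 0.0006 -0.0024  0.0029] rows>= 2.3436059374310276
shift [ 0.0009 -0.4614  0.0857] turn [ 0.0006 -0.0024  0.0029] rows>= 2.8133153080003384
shift [ 0.0013 -0.5316  0.1264] turn [ 0.0006 -0.0024  0.0029] rows>= 3.2759958806099854
shift [ 0.0015 -0.5974  0.174 ] turn [ 0.0006 -0.0024  0.0029] rows>= 3.7304900701219745
```

View pics/W20.png

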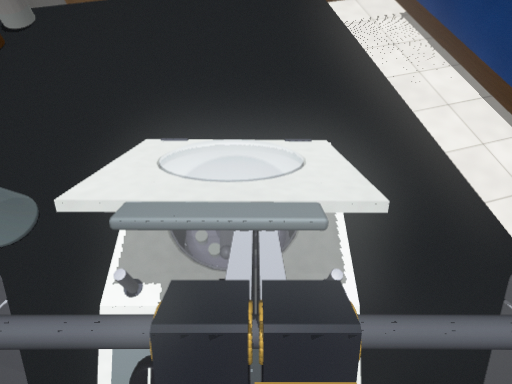

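View pics/c25.png

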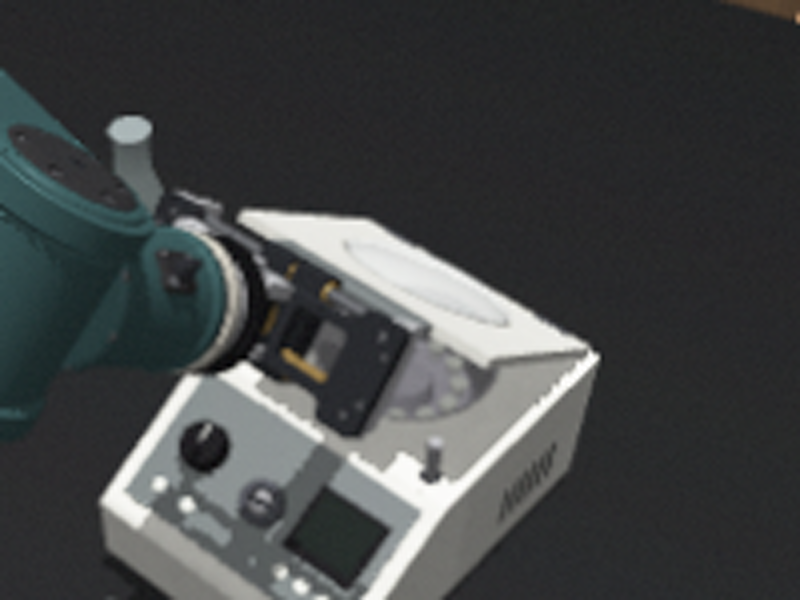

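Call:
servo_tool(targets="0 0 -0.03 0 0 0 0;0 0 -0.07 -0.003 0 0 0;0 0 -0.11 -0.003 0 0 0;0 0 -0.15 -0.002 0 0 0;0 0 -0.19 0.003 0 0 0;0 0 -0.231 0.008 0 0 0;0 0 -0.27 0.016 0 0 0;0 0 -0.31 0.026 0 0 0;0 0 -0.35 0.038 0 0 0;0 0 -0.387 0.052 0 0 0;0 0 -0.425 0.068 0 0 0;0 0 -0.461 0.086 0 0 0")

```text
time: 19.08
tool_pos: [0.5797, 0.1811, 0.315]
ee_rot: [-2.272, -0.008, -0.272]
wrist_force: [0.2, -1.0, -2.8]
width: 0.0006
```

Run:
```python
from h import *
p,r,o=pose();print(p,o['joint_positions'],o['wrist_force'])
for th in (1.2,1.25,1.3,1.35,1.4,1.45): go(lidtcp(th,ins=.015),Rlid())
w=snap("wrist","W21")
```

```text
[0.5797 0.1811 0.315 ] [-0.2608  0.0055  1.4854  0.8705  1.6089  0.0624] [ 0.1571 -0.9969 -2.8043]
shift [ 0.0011 -0.0085 -0.0063] turn [ 0.0009 -0.0019  0.0016] rows>= 0.06624206396098639
shift [ 0.0012 -0.0442  0.0131] turn [ 0.0009 -0.0019  0.0016] rows>= 0.2763107264243882
shift [ 0.0012 -0.0788  0.0343] turn [ 0.0009 -0.0019  0.0016] rows>= 0.5153432848807379
shift [ 0.0013 -0.1123  0.0572] turn [ 0.0009 -0.0019  0.0016] rows>= 0.7558481885985736
shift [ 0.0013 -0.1447  0.0818] turn [ 0.0009 -0.0019  0.0016] rows>= 0.9963768394076645
shift [ 0.0013 -0.1757  0.1079] turn [ 0.0009 -0.0019  0.0016] rows>= 1.2364894806103293
```

View pics/W21.png

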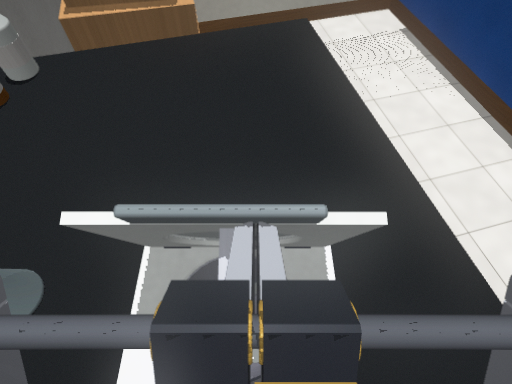

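Call:
servo_tool(targets="0 0 -0.03 0.005 0 0 0;0 0 -0.055 0.02 0 0 0;0 0 -0.079 0.034 0 0 0;0 0 -0.1 0.048 0 0 0;0 0 -0.12 0.062 0 0 0;0 0 -0.13 0.07 0 0 0;0 0 -0.13 0.07 0 0 0")

```text
time: 19.72
tool_pos: [0.5887, 0.2142, 0.3286]
ee_rot: [-2.271, -0.008, -0.271]
wrist_force: [0.3, 0.2, -0.5]
width: 0.0008
```

Run:
```python
from h import *
p,r,o=pose();print(p,o['joint_positions'],o['wrist_force'])
for th in (1.35,1.4,1.45): go(lidtcp(th,ins=.015),Rlid())
w=snap("wrist","W22"); s=snap("scene","S6"); crop(s,200,30,400,180,4,"c26")
```

```text
[0.5887 0.2142 0.3286] [-0.1943  0.0138  1.4506  0.8667  1.5756  0.1245] [ 0.3276  0.2008 -0.537 ]
shift [ 0.0018  0.0178 -0.0124] turn [ 0.0006 -0.0018  0.0019] rows>= 0.130726983380239
shift [ 0.0018 -0.0145  0.0122] turn [ 0.0006 -0.0018  0.0019] rows>= 0.1139241483107165
shift [ 0.0019 -0.0455  0.0383] turn [ 0.0006 -0.0018  0.0019] rows>= 0.3570290682760425
```

View pics/W22.png

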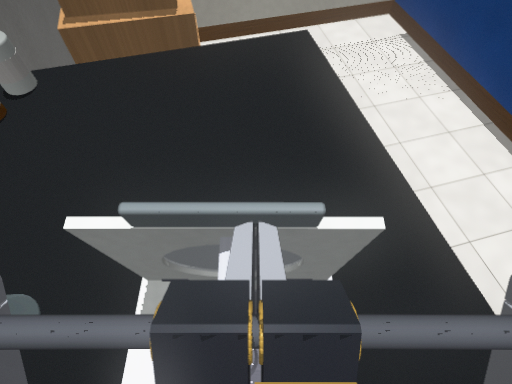

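View pics/c26.png

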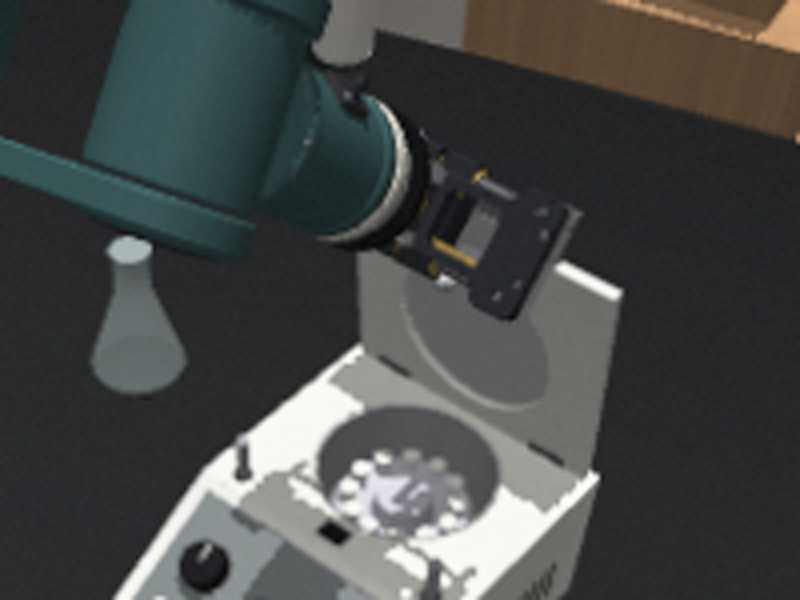

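Call:
servo_tool(targets="0 0 -0.006 0.005 0 0 0;0 0 -0.012 0.01 0 0 0;0 0 -0.018 0.016 0 0 0;0 0 -0.024 0.021 0 0 0;0 0 -0.024 0.021 0 0 0")

```text
time: 20.23
tool_pos: [0.5908, 0.2205, 0.3291]
ee_rot: [-2.273, -0.008, -0.272]
wrist_force: [-1.4, -4.6, 0.7]
width: 0.0002
```

Call:
servo_tool(targets="0 0 -0.005 0.006 0 0 0;0 0 -0.01 0.012 0 0 0;0 0 -0.01 0.012 0 0 0")

```text
time: 20.48
tool_pos: [0.5917, 0.2235, 0.3293]
ee_rot: [-2.274, -0.008, -0.273]
wrist_force: [-4.0, -8.2, 2.1]
width: 0.0003
```

Call:
servo_tool(targets="0 0 0.02 -0.024 0 0 0;0 0 0.05 -0.06 0 0 0;0 0 0.1 -0.12 0 0 0;0 0 0.15 -0.2 0 0 0;0 0 0.2 -0.35 0 0 0;0 0 0.2 -0.5 0 0 0;0 0 0.2 -0.6 0 0 0;0 0 0.2 -0.6 0 0 0")

```text
time: 21.15
tool_pos: [0.5527, 0.08, 0.3916]
ee_rot: [-2.272, -0.015, -0.276]
wrist_force: [0.6, 0.7, 0.1]
width: 0.0004
```

Run:
```python
from h import *
p,r,o=pose();print(p,o['joint_positions'],o['wrist_force'])
s=snap("scene","S7");w=snap("wrist","W23");t=snap("top","T7"); crop(s,120,30,390,320,2,"c27")
```

```text
[0.5527 0.08   0.3916] [-0.4671 -0.0101  1.3504  0.9001  1.854   0.0467] [0.5644 0.6649 0.0698]
```

View pics/S7.png

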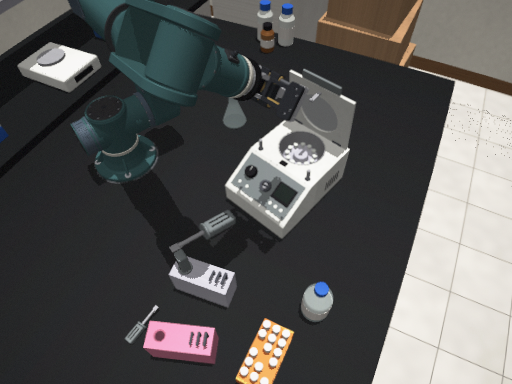

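View pics/W23.png

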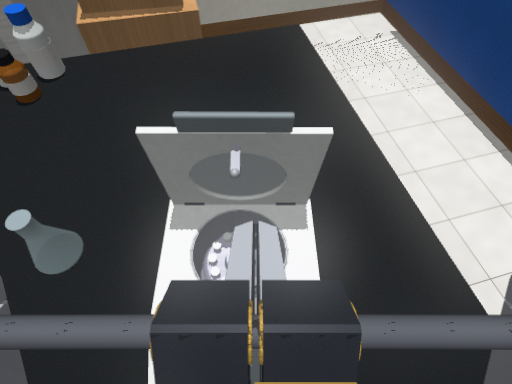

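View pics/T7.png

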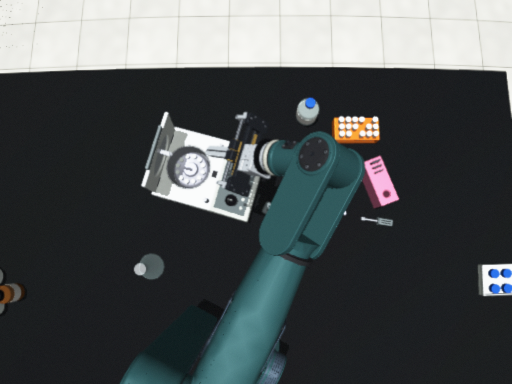

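Run:
```python
from h import *
cx,cy,n,u,p0=cen();ez=np.array([0,0,1.]);H=C0+.142*cx+.146*ez
for nm in ("W23","S7"):
  w=load(nm)
  for th in (1.3,1.4,1.45,1.5):
    L=H+.204*(-np.cos(th)*cx+np.sin(th)*ez); q=H+.178*(-np.cos(th)*cx+np.sin(th)*ez)
    print(nm,th,proj(w,[L+.06*cy,L-.06*cy,q+.103*cy,q-.103*cy]).round(1).tolist())
crop(load("S7"),270,60,370,160,6,"c28"); crop(load("W23"),120,90,350,220,3.2,"c29"); crop(load("S7"),150,220,250,310,6,"c30")
```

```text
W23 1.3 [[167.8, 139.4], [295.6, 139.9], [131.5, 151.0], [334.4, 151.7]]
W23 1.4 [[169.8, 120.7], [294.7, 121.3], [133.8, 135.6], [332.8, 136.5]]
W23 1.45 [[171.0, 112.2], [294.1, 112.8], [135.2, 128.5], [331.9, 129.4]]
W23 1.5 [[172.2, 104.3], [293.5, 104.9], [136.6, 121.8], [331.0, 122.8]]
S7 1.3 [[295.4, 75.7], [334.1, 95.5], [283.8, 76.1], [348.6, 109.9]]
S7 1.4 [[300.3, 70.8], [339.0, 90.2], [288.0, 71.9], [352.8, 105.2]]
S7 1.45 [[302.8, 68.6], [341.4, 87.8], [290.1, 70.1], [354.8, 103.1]]
S7 1.5 [[305.2, 66.6], [343.8, 85.6], [292.1, 68.4], [356.8, 101.1]]
```

View pics/c29.png

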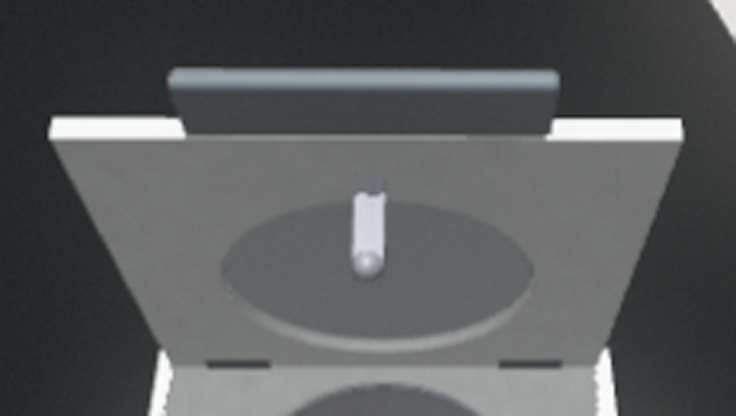

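View pics/c28.png

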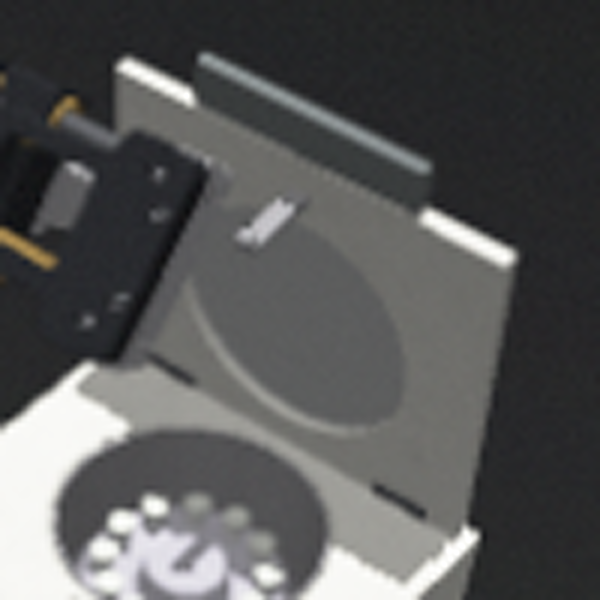

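View pics/c30.png

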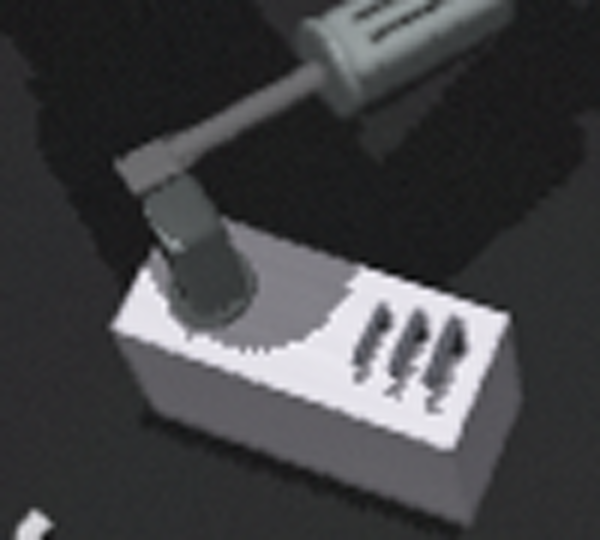

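```bash
python3 -c "
from bench import robot
print(robot.close_job())"
```

```text
the job is handed in; nothing more can be done
None
```

The job is done and handed in at about 21 s of the 61 s allowed; no verdict is reported at hand-in.

- **Driver and release:** I took the middle-sized screwdriver from the silver stand. I seated its blade on the slot floor with about 8 N and turned it about 1.5 rad clockwise. The lid sprang up, with the striker and spring pins visible under it.
- **Return:** I stood the driver back in its hole. The last scene image shows it upright with its guard at the stand top.
- **Lid:** I pushed the lid open from under its lip until it met its stop, feeling about 8–9 N, then backed the arm away. In the final images the lip edge fits 1.44–1.45 rad in both the wrist and scene views.
- **Bystanders:** The bottle, flask and rack look to be standing where they were. I judged this by eye in the last views and did not measure it.
- **Final state:** The last wrist force reading was under 1 N, so the arm was touching nothing.

**Other observations:**
- The big and small look-alike drivers stood free on the bench and toppled at the very start. I did not touch them, and both were still on the table in the last views.
- Position readings scattered by about 2 mm, so the blade and hole fits relied on what the wrist camera showed.

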